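Load the open station of a touch instrument

ROBOT

A 6-joint arm with a two-finger parallel gripper is mounted at the origin on the work surface. World frame = base frame: x ahead of the robot, y to its left, z up, the work surface at z = 0. Lengths are in mm, angles in rad, forces in N, time in s.
With the tool pointing down it reaches from about 400 to 925 mm from the base axis. Payload 12.5 kg.
Tool frame: the origin (TCP) lies on the centre line of the jaws, within the pads' length; the fingertips stand 25 mm ahead of it and the grasp point (between the pads) lies 6 mm ahead of it (env.tip_extent is the distance from the TCP to the fingertips, in mm); x points along the fingers, z is the direction in which the jaws open and shut, and the axes are right-handed (so a half turn about x gives the same grasp; the last joint's range is limited). The gripper opens to 95 mm and grips with 3 to 60 N. Pads are 20 mm wide; open, the fingers measure 119 mm over their backs; the gripper's body (75 mm by 180 mm) begins 59 mm behind the grasp point.
Start: joints at [1.186, 0.491, 1.559, -0, 1.092, -0.106], TCP at [171.983, 600.887, 239.661] pointing down, gripper open.
Joint ranges: [-3.1, 3.1], [-0.84, 2.19], [0.05, 2.79], [-1.13, 4.28], [0.06, 2.93], [-2.69, 2.69]. Speed limits (rad/s): [2.22, 2.22, 2.79, 3.14, 3.14, 3.14].

INTERFACE

Orientations are given as [roll, pitch, yaw] about the fixed x, y, z axes, in that order (R = Rz(yaw) Ry(pitch) Rx(roll)).
In Python, from cell import env gives the robot as it stands.
- The arm moves only by the tool step_arm, never from a script. Its argument "rows" is a list of rows, each a list of 6 numbers: the shift along the tool's x, y, z in mm, then the turn, a rotation vector about the tool's x, y, z in rad. In form: [[x, y, z, wx, wy, wz], ...]. A call has 1 to 8 rows; each row shifts and turns the pose as measured when the row begins, along the tool's axes as they then stand; what a row does not reach is not made up. A row lasts 1/8 s, in which the tool goes at most 62.5 mm and 10.7 degrees, less where a joint would pass 70% of its speed; a pose out of reach is approached as far as the arm can. A call is refused whole if a number of a shift passes 62.5 or a number of a turn 0.188, either way. A call with a gripper value outside its range is refused whole. "grip" is the finger opening in mm, from 0 to 95.1, set as the call begins (left out, the last holds). The fingers move at their own pace and stop on an object; the grip force is fixed at half the most. Time passes only in rows, so rows that do not move let the fingers close. It gives the time, the measured TCP pose, the force and the opening at its end, in the units of the state.
- env.state(): the state, without advancing time (a new reading comes with each control period).
- env.read_camera(name): name is "side" or "top" or "wrist"; returns the picture (420x560x3 uint8, red, green, blue); there is no depth.
- env.get_calibration(name): a dict with "fx", "fy", "cx", "cy" (pixels), "pose" (4x4, takes a point from camera to world coordinates); the wrist camera has in their place "hand_eye" (4x4, takes a point from camera to tool coordinates, whose origin is the TCP and whose axes are the tool frame's). Camera axes: x right, y down, z forward; pixel columns grow to the right and rows downward; lengths in mm; the calibration is good to about 2 mm. A picture is of the moment at which its call begins: read the wrist's pose just before it. get_calibration takes no time and is no camera call.
- env.job_done(): hands the job in, once; it reports no verdict.
The state is a dict: "t": time; "joints": joint angles; "qvel": joint speeds; "tau": joint torques, N m; "eef_pos": TCP position; "tcp_rot": TCP orientation; "ft_force": force on the tool from outside, world axes, zero at the start; "moment": the same for the moment, N m; "opening": opening from 0.0 (shut) to 1.0 (fully open).
Only numpy, scipy, OpenCV 4.12 (cv2) and the standard library are available. Lean on these libraries where they do the work, as an engineer would, in place of code of your own. Each camera call takes 0.05 s, during which the arm holds its last target.

TASK

Of the two docks, one is shut off under the smoked plate on standoffs and the other is open. Take from the sloped white console the touch module that fits the open dock, lay it in and let go, then press it straight down with the wooden pusher (not with the gripper) until it is fully home, flush with the rim, and stand the pusher upright in its tray again. Leave the other module, the covered dock and the things standing around alone.

Things in the scene. Friction and masses are not known exactly. Their poses are not given: they have to be found in the camera images.
- module_long: the long touch module, 0.2 kg: dark plate 64 (x) by 150 (y) by 12 mm with copper strips and a grey grip rib along its middle, 16 mm thick (x), 60 mm long (y), rib top 42 mm above the underside. Origin: centre of the underside; z out of the rib side. It starts on the console's slope, rib up, long side level, so z leans 30 degrees from vertical towards the robot; sides vary
- module_short: the short touch module, 0.2 kg: dark plate 64 (x) by 110 (y) by 12 mm with copper strips and a grey grip rib along its middle, 16 mm thick (x), 60 mm long (y), rib top 42 mm above the underside. Origin: centre of the underside; z out of the rib side. It starts on the console's slope, rib up, long side level, so z leans 30 degrees from vertical towards the robot; sides vary
- dock_long: the long dock, fixed: grey rectangular frame, outside 85 (x) by 171 mm (y), walls 8 mm thick, 22 mm high; opening 69 by 155 mm, made for the long module (2.5 mm play each side, either way round). Inside is a metal deck. Origin: centre of the underside, 10 mm above the desk (it stands on a black slab); z up
- dock_short: the short dock, fixed: grey rectangular frame, outside 85 (x) by 131 mm (y), walls 8 mm thick, 22 mm high; opening 69 by 115 mm, made for the short module (2.5 mm play each side, either way round). Inside is a metal deck. Origin: centre of the underside, 10 mm above the desk (it stands on a black slab); z up
- deck_long (a joint): metres the metal deck in the long dock is pressed down: 0 = up (deck top 18 mm above the dock's origin; a module on it stands 8 mm proud of the rim), 0.008 = fully down (module flush). It resists with about 12 N all the way, does not spring back, and carries a module's weight without sinking
- deck_short (a joint): metres the metal deck in the short dock is pressed down: 0 = up (deck top 18 mm above the dock's origin; a module on it stands 8 mm proud of the rim), 0.008 = fully down (module flush). It resists with about 12 N all the way, does not spring back, and carries a module's weight without sinking
- carrier_open: black slab 180 (x) by 230 (y) by 10 mm fixed on the desk, nothing above it: the dock standing on it, nearly centred, is the open one; which dock that is varies. Origin: centre of the underside
- carrier_covered: the same black slab, but with a smoked see-through plate (180 by 230 by 5 mm, copper octagon on it, top at 70 mm, screw heads to 75 mm) on four 8 mm steel standoffs near its corners; the dock below it is shut off and must be left alone. Origin: centre of the slab's underside
- console: fixed white console, 360 (y) by 140 mm (x), top sloping up at 30 degrees from its front (-x side, 30 mm high) to its back (110 mm); both modules rest on a low ledge at the slope's foot, 180 mm apart. Over its back half, on posts, a smoked 5 mm shelf, underside at 174 mm, from 15 mm before the origin to 75 mm behind it, in the way of a gripper from straight above. Origin: centre of underside
- pusher: pusher: a wooden round handle 28 mm in diameter on a black rubber foot 44 mm in diameter and 15 mm high, 125 mm high in all, 0.13 kg, standing upright in its tray. Origin: centre of the foot's underside, z along the handle
- tray: dark steel square tray for the pusher, fixed, 100 by 100 mm outside, walls 4 mm thick and 14 mm high, floor 4 mm thick. Origin: centre of the underside
- knob_box: bystander: fixed white box 100 by 90 by 35 mm with four black knobs, 51 mm high in all. Origin: centre of the underside
- jar: bystander: loose glass jar with a steel lid, 60 mm in diameter, 85 mm high. Origin: centre of the underside
- speaker: bystander: loose black round loudspeaker, 104 mm in diameter, 40 mm high. Origin: centre of the underside
Not all that is in view belongs to the job. What is shaped like the module_long but red or yellow is not meant.

How it is judged:
By the outcome, as a careful person would: the job done as asked, in the order asked, and still so for the second after the job is handed in, with the robot touching nothing.
It also fails if it takes over 61 s, if anything falls off the work surface, if the arm or the gripper's body presses on something with over 40 N, if the wrist force passes 120 N, or if a joint passes its speed limit or range.

## Working session

There is one attempt and no reset: what is moved stays moved. The work goes in short steps, Python scripts to look and compute and a tool call to move; the robot and the scene stay as the last step left them, time stands still between calls to the robot, and variables do not carry over. Pictures are saved under pics/ and viewed, and the job is handed in when it is done.

Besides the shell and the picture viewer there is one more tool, called after ">>>" as a command line: name --pt "numbers of a row" for each row, then --argument value for the rest. step_arm: Moves the arm, as the interface text tells. Its arguments: {"type":"object","properties":{"rows":{"type":"array","items":{"type":"array","items":{"type":"number"}}},"grip":{"type":"number"}},"required":["rows"]}

```bash
ls; mkdir -p pics; python3 - <<'E'
from cell import env
import cv2,json,numpy as np
np.set_printoptions(suppress=True,precision=4)
print(env.state())
for n in ["side","top","wrist"]:
    im=env.read_camera(n); cv2.imwrite(f"pics/{n}0.png",im[:,:,::-1]); print(n,env.get_calibration(n))
print(env.tip_extent)
E
```

```text
pics
{'t': 0.0, 'joints': array([ 1.1864,  0.4916,  1.5594, -0.    ,  1.0917, -0.1056]), 'qvel': array([ 0.0002,  0.0005,  0.0016,  0.0008,  0.0008, -0.0028]), 'tau': array([  0.0007, -61.2652, -25.8174,   0.0693,   0.0483,  -0.0001]), 'eef_pos': array([171.8922, 600.674 , 239.0654]), 'tcp_rot': array([ 3.0372,  1.5697, -1.954 ]), 'ft_force': array([-0.9557,  0.9356,  0.5844]), 'moment': array([-0.0393, -0.0246,  0.0142]), 'opening': 1.0021769460440593}
side {'fx': 487.71471732826416, 'fy': 487.71471732826416, 'cx': 277.6915279070772, 'cy': 214.21870370855024, 'pose': array([[  -0.9988,   -0.0275,    0.0399,  404.8098],
       [  -0.0485,    0.5874,   -0.8078, 1068.5425],
       [  -0.0013,   -0.8088,   -0.5881,  832.9131],
       [   0.    ,    0.    ,    0.    ,    1.    ]])}
top {'fx': 457.3293095066134, 'fy': 457.3293095066134, 'cx': 276.87615528442285, 'cy': 219.58269302302543, 'pose': array([[   0.0156,   -0.9979,    0.0634,  379.1283],
       [  -0.9999,   -0.0156,    0.001 ,    0.2195],
       [  -0.    ,   -0.0634,   -0.998 , 1402.4415],
       [   0.    ,    0.    ,    0.    ,    1.    ]])}
wrist {'fx': 332.7516289283671, 'fy': 332.7516289283671, 'cx': 277.0898028590834, 'cy': 206.4889061781158, 'hand_eye': array([[  -0.0015,   -0.2419,    0.9703, -144.9999],
       [   0.0007,   -0.9703,   -0.2419,   67.3019],
       [   1.    ,    0.0003,    0.0016,    0.8531],
       [   0.    ,    0.    ,    0.    ,    1.    ]])}
25.0
```

View pics/top0.png

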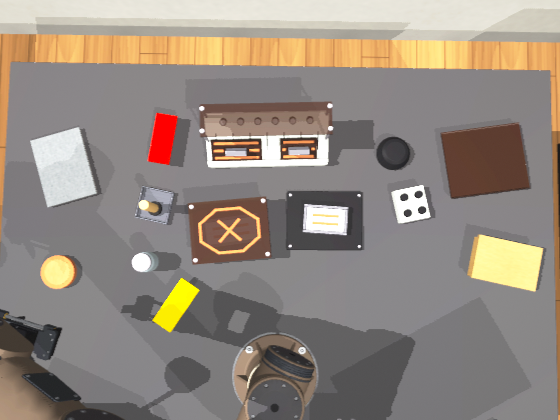

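View pics/side0.png

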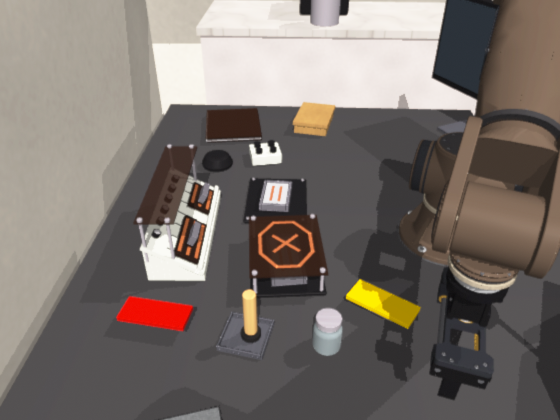

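View pics/wrist0.png

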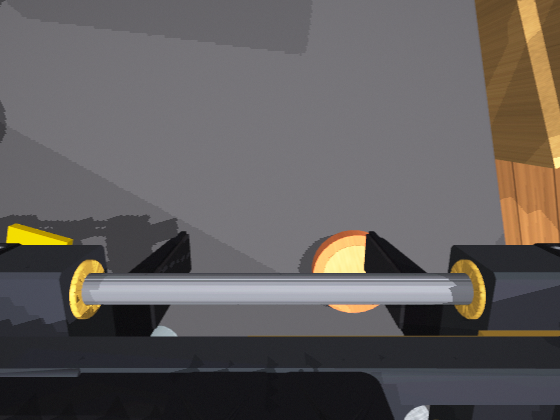

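```bash
cat > h.py <<'E'
import numpy as np,cv2
from cell import env
from scipy.spatial.transform import Rotation as R
np.set_printoptions(suppress=True,precision=4)
C={n:env.get_calibration(n) for n in("side","top")}
def ray(n,uv,pose=None,c=None):
    c=c or C[n]; P=c["pose"] if pose is None else pose
    d=P[:3,:3]@np.array([(uv[0]-c["cx"])/c["fx"],(uv[1]-c["cy"])/c["fy"],1]); return P[:3,3],d
def onz(n,uv,z,pose=None,c=None):
    o,d=ray(n,uv,pose,c); return o+d*(z-o[2])/d[2]
def proj(n,p,pose=None,c=None):
    c=c or C[n]; P=c["pose"] if pose is None else pose
    q=P[:3,:3].T@(np.asarray(p)-P[:3,3]); return np.array([c["fx"]*q[0]/q[2]+c["cx"],c["fy"]*q[1]/q[2]+c["cy"]])
def two(u1,u2):
    o1,d1=ray("top",u1);o2,d2=ray("side",u2)
    A=np.stack([d1,-d2],1);s=np.linalg.lstsq(A,o2-o1,rcond=None)[0]
    a=o1+d1*s[0];b=o2+d2*s[1];return (a+b)/2,np.linalg.norm(a-b)
def tool():
    s=env.state(); r=R.from_euler('xyz',s["tcp_rot"]).as_matrix(); return s["eef_pos"],r
def wpose():
    p,r=tool();T=np.eye(4);T[:3,:3]=r;T[:3,3]=p;c=env.get_calibration("wrist");return T@c["hand_eye"],c
E
python3 - <<'E'
import cv2,numpy as np
a=cv2.imread("pics/top0.png")
cv2.imwrite("pics/cropA.png",cv2.resize(a[95:255,190:370],None,fx=4.4,fy=3.7*1,interpolation=cv2.INTER_CUBIC) if 0 else cv2.resize(a[95:255,190:370],(720,640)[:2] and (675,600),interpolation=cv2.INTER_CUBIC))
s=cv2.imread("pics/side0.png")
cv2.imwrite("pics/cropB.png",cv2.resize(s[140:290,130:330],(800,600),interpolation=cv2.INTER_CUBIC))
E
```

```text
(no output)
```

View pics/cropA.png

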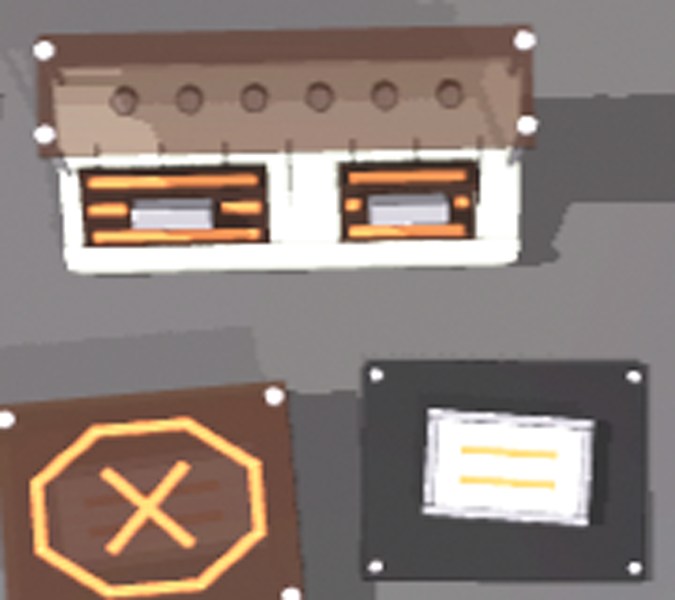

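View pics/cropB.png

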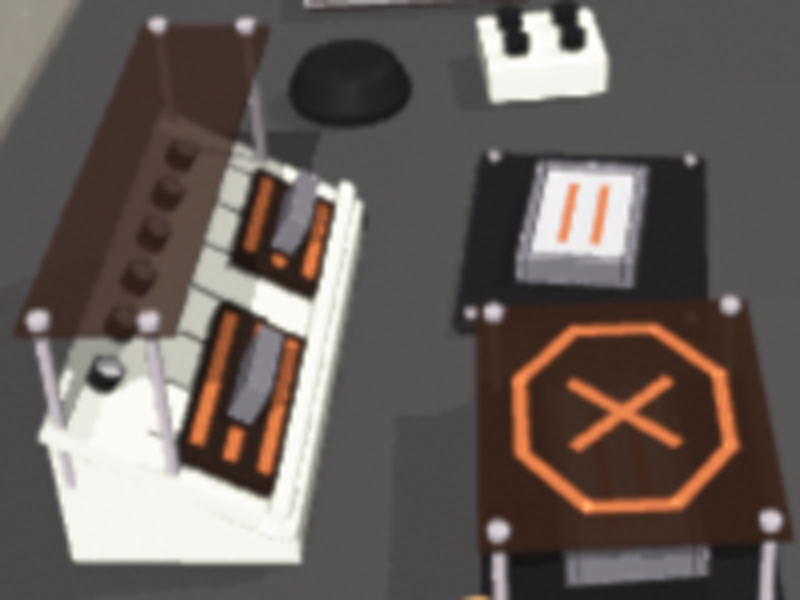

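```bash
python3 - <<'E'
from h import *
p,r=tool(); print("tool axes cols\n",r)
a=cv2.imread("pics/top0.png"); g=a.max(2).astype(int)
# dock open
m=np.zeros(g.shape,np.uint8); m[200:242,295:358]=(g[200:242,295:358]>110)
m[:,:]=m; m=cv2.morphologyEx(m,cv2.MORPH_OPEN,np.ones((2,2)))
cs=max(cv2.findContours(m,0,1)[0],key=cv2.contourArea); rc=cv2.minAreaRect(cs); b=cv2.boxPoints(rc); print("dock rect",rc)
w=np.array([onz("top",q+0,32)[:2] for q in b]); print(w, "c",w.mean(0),[np.linalg.norm(w[i]-w[i-1]) for i in range(4)])
for i in range(4): e=w[i]-w[i-1]; print(np.degrees(np.arctan2(e[1],e[0])))
# bright inner
m=np.zeros(g.shape,np.uint8); m[200:242,295:358]=(a[200:242,295:358].min(2)>215)|((a[200:242,295:358,2]>200))
cs=max(cv2.findContours(m,0,1)[0],key=cv2.contourArea); rc=cv2.minAreaRect(cs); print("deck",rc); b=cv2.boxPoints(rc)
w=np.array([onz("top",q,28)[:2] for q in b]); print("deck c",w.mean(0),[np.linalg.norm(w[i]-w[i-1]) for i in range(4)],np.degrees(np.arctan2(*(w[1]-w[0])[::-1])))
# modules: dark or orange within the console
for nm,(x0,x1) in dict(long=(208,268),short=(276,322)).items():
    sub=a[133:166,x0:x1].astype(int); mm=((sub[:,:,0]<120)&(sub[:,:,0]<sub.min()+400)).astype(np.uint8)
    c=max(cv2.findContours(mm,0,1)[0],key=cv2.contourArea); print(nm,cv2.minAreaRect(c),x0)
E
python3 - <<'E'
import cv2
a=cv2.imread("pics/top0.png")
cv2.imwrite("pics/c1.png",cv2.resize(a[130:170,268:328],(780,520),interpolation=0))
cv2.imwrite("pics/c2.png",cv2.resize(a[198:242,290:356],(792,528),interpolation=0))
s=cv2.imread("pics/side0.png")
cv2.imwrite("pics/c3.png",cv2.resize(s[175:225,175:235],(720,600),interpolation=0))
E
```

```text
tool axes cols
 [[-0.0003 -0.9614  0.2752]
 [-0.0007  0.2752  0.9614]
 [-1.      0.0001 -0.0008]]
dock rect ((326.0774230957031, 220.33851623535156), (44.76728439331055, 28.736209869384766), 3.814074993133545)
[[ 426.5206  -76.6607]
 [ 512.8897  -81.376 ]
 [ 505.9912 -215.813 ]
 [ 419.6854 -210.5655]] c [ 466.2718 -146.1038] [np.float64(134.07916967363894), np.float64(86.49772537653676), np.float64(134.61379158652005), np.float64(86.46514921342487)]
87.0778543236973
-3.1249948109812995
-92.93752061115825
176.5206585810071
deck ((325.1283264160156, 219.07522583007812), (43.636470794677734, 27.671905517578125), 3.8140745162963867)
deck c [ 470.287  -143.6398] [np.float64(131.10751253895245), np.float64(83.56525685776546), np.float64(131.61100912465298), np.float64(83.53450392466601)] -3.121297075024541
long ((28.07870864868164, 16.254894256591797), (21.705429077148438, 49.8368034362793), 88.36341857910156) 208
short ((22.735748291015625, 14.836698532104492), (21.50446128845215, 37.18479537963867), 88.02507019042969) 276
```

View pics/c1.png

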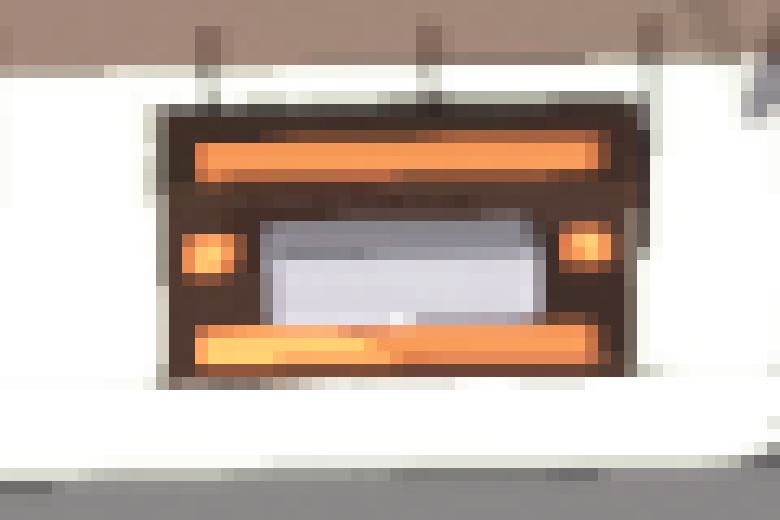

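View pics/c2.png

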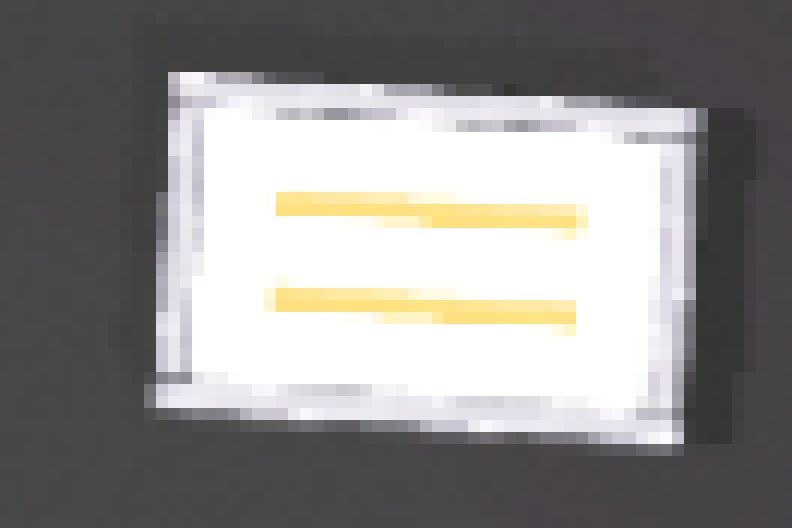

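View pics/c3.png

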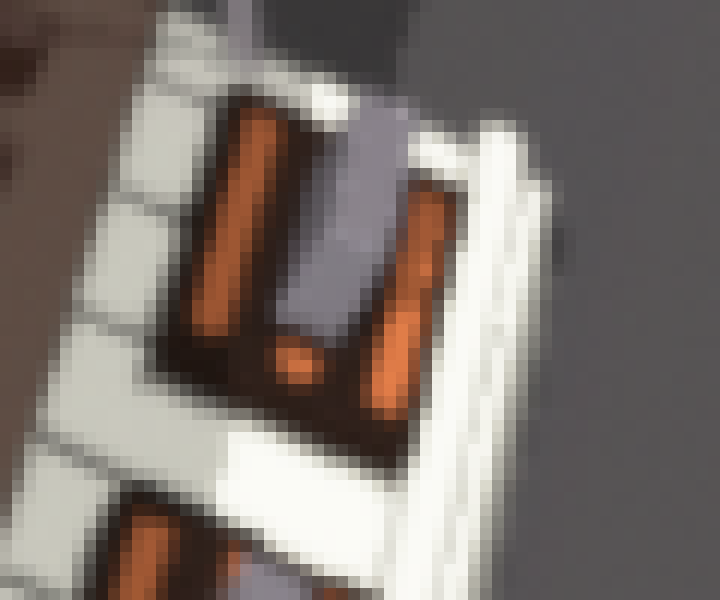

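```bash
python3 - <<'E'
from h import *
T=np.array([[168,110],[168,383],[637,110],[637,374]])/13+[267.5,129.5]
S=np.array([[160,365],[410,460],[235,95],[465,185]])/12+[174.5,174.5]
P=[]
for t,s in zip(T,S):
    p,e=two(t,s);P.append(p);print(p,e)
P=np.array(P);print("c",P.mean(0)); print("long dirs",P[0]-P[2],P[1]-P[3],"slope",P[0]-P[1],P[2]-P[3])
# rib ends top: top view rib top face and plate strip squares
for q in ([213,255],[585,247]):
    q=np.array(q)/13+[267.5,129.5]; print("pads",q,onz("top",q,P.mean(0)[2]))
# slope fit console front edge yaw
a=cv2.imread("pics/top0.png")
E
```

```text
[703.3264  -5.201   74.3709] 1.9175228691315416
[647.303   -6.1391  48.785 ] 0.7537681425986993
[ 704.6299 -110.8318   79.6549] 0.06413472177682006
[ 650.5895 -113.5903   53.5229] 1.6633963188835976
c [676.4622 -58.9405  64.0834]
long dirs [ -1.3035 105.6309  -5.284 ] [ -3.2866 107.4511  -4.7379] slope [56.0234  0.9382 25.5859] [54.0403  2.7584 26.132 ]
pads [283.8846 149.1154] [673.5146 -15.9014  64.0834]
pads [312.5 148.5] [ 676.6793 -100.6111   64.0834]
```

```bash
cat >> h.py <<'E'
def down(yaw,tilt=0):
    # tool z along world y turned by yaw; tool x down, leaning forward by tilt
    base=np.array([[0,-1,0],[0,0,1],[-1,0,0]],float)  # cols x=(0,0,-1), y=(-1,0,0), z=(0,1,0)
    return R.from_euler('z',yaw).as_matrix()@R.from_euler('y',-tilt).as_matrix()@base
def plan(gp,gR,n,show=True):
    p,r=tool(); dr=R.from_matrix(r.T@gR).as_rotvec(); dp=np.asarray(gp)-p
    print("t",env.state()["t"],"pos",p,"dp",dp,"rot",dr)
    rows=[]
    for k in range(n):
        rk=r@R.from_rotvec(dr*k/n).as_matrix()
        rows.append([round(float(v),1) for v in rk.T@dp/n]+[round(float(v),3) for v in dr/n])
    for i in range(0,n,8): print(rows[i:i+8])
E
python3 - <<'E'
from h import *
yaw=0.028; G=down(yaw,np.pi/6); c=np.array([675.5,-58.5,64.]); n=-G[:,0]; print(n)
plan(c+150*n,G,16)
E
```

```text
[-0.4998 -0.014   0.866 ]
t 0.15 pos [171.9337 600.732  239.2194] dp [ 428.5957 -661.3317  -45.3156] rot [-0.2995 -0.0811 -0.5197]
[[2.9, -37.1, -32.4, -0.019, -0.005, -0.032], [3.9, -36.4, -33.1, -0.019, -0.005, -0.032], [4.9, -35.6, -33.8, -0.019, -0.005, -0.032], [5.9, -34.8, -34.5, -0.019, -0.005, -0.032], [6.8, -34.0, -35.1, -0.019, -0.005, -0.032], [7.7, -33.1, -35.8, -0.019, -0.005, -0.032], [8.6, -32.1, -36.4, -0.019, -0.005, -0.032], [9.4, -31.1, -37.1, -0.019, -0.005, -0.032]]
[[10.2, -30.1, -37.7, -0.019, -0.005, -0.032], [11.0, -29.1, -38.3, -0.019, -0.005, -0.032], [11.7, -28.0, -38.9, -0.019, -0.005, -0.032], [12.4, -26.9, -39.5, -0.019, -0.005, -0.032], [13.1, -25.7, -40.0, -0.019, -0.005, -0.032], [13.7, -24.5, -40.6, -0.019, -0.005, -0.032], [14.3, -23.3, -41.1, -0.019, -0.005, -0.032], [14.8, -22.0, -41.6, -0.019, -0.005, -0.032]]
```

>>> step_arm --pt "3 -37 -32.5 -0.019 -0.005 -0.032" --pt "4 -36.5 -33 -0.019 -0.005 -0.032" --pt "5 -35.5 -34 -0.019 -0.005 -0.032" --pt "6 -35 -34.5 -0.019 -0.005 -0.032" --pt "7 -34 -35 -0.019 -0.005 -0.032" --pt "7.5 -33 -36 -0.019 -0.005 -0.032" --pt "8.5 -32 -36.5 -0.019 -0.005 -0.032" --pt "9.5 -31 -37 -0.019 -0.005 -0.032"

```text
t: 1.15
eef_pos: [391.6, 262.6, 214.7]
tcp_rot: [-1.504, 1.304, -0.048]
ft_force: [1.2, -0.4, 0.6]
opening: 0.998
```

>>> step_arm --pt "10 -30 -37.5 -0.019 -0.005 -0.032" --pt "11 -29 -38.5 -0.019 -0.005 -0.032" --pt "11.5 -28 -39 -0.019 -0.005 -0.032" --pt "12.5 -27 -39.5 -0.019 -0.005 -0.032" --pt "13 -26 -40 -0.019 -0.005 -0.032" --pt "13.5 -24.5 -40.5 -0.019 -0.005 -0.032" --pt "14.5 -23.5 -41 -0.019 -0.005 -0.032" --pt "15 -22 -41.5 -0.019 -0.005 -0.032"

```text
t: 2.15
eef_pos: [617.5, -77.3, 195.3]
tcp_rot: [-1.587, 1.037, 0.033]
ft_force: [0.7, 0.9, 0.1]
opening: 1.003
```

```bash
python3 - <<'E'
from h import *
yaw=0.028; G=down(yaw,np.pi/6); c=np.array([675.5,-58.5,64.]); n=-G[:,0]
plan(c+150*n,G,4)
print(env.state()["joints"])
E
```

```text
t 2.15 pos [617.4787 -77.2571 195.2923] dp [-16.9493  16.6574  -1.3885] rot [0.02   0.0023 0.0107]
[[-1.8, 3.6, 4.4, 0.005, 0.001, 0.003], [-1.8, 3.7, 4.3, 0.005, 0.001, 0.003], [-1.8, 3.7, 4.3, 0.005, 0.001, 0.003], [-1.8, 3.7, 4.3, 0.005, 0.001, 0.003]]
[-0.2965  0.4192  1.9519  0.5757  0.3072 -2.4267]
```

>>> step_arm --pt "-3.5 7 8.5 0.01 0.001 0.005" --pt "-3.5 7 8.5 0.01 0.001 0.005" --pt "0 0 0 0 0 0"

```text
t: 2.52
eef_pos: [600.4, -62.1, 193.0]
tcp_rot: [-1.568, 1.049, 0.026]
ft_force: [-0.5, 0.4, -0.5]
opening: 0.997
```

```bash
python3 - <<'E'
from h import *
yaw=0.028; G=down(yaw,np.pi/6); c=np.array([675.5,-58.5,64.]); n=-G[:,0]
plan(c+150*n,G,4)
print(env.state()["joints"])
W,cal=wpose()
im=env.read_camera("wrist"); cv2.imwrite("pics/w1.png",im[:,:,::-1]); np.save("W1.npy",W)
E
```

```text
t 2.525 pos [600.4428 -62.054  192.9859] dp [0.0866 1.4543 0.9179] rot [-0.0036 -0.0008 -0.0013]
[[-0.2, -0.1, 0.4, -0.001, -0.0, -0.0], [-0.2, -0.1, 0.4, -0.001, -0.0, -0.0], [-0.2, -0.1, 0.4, -0.001, -0.0, -0.0], [-0.2, -0.1, 0.4, -0.001, -0.0, -0.0]]
[-0.2732  0.4004  1.9914  0.547   0.2871 -2.3587]
```

View pics/w1.png

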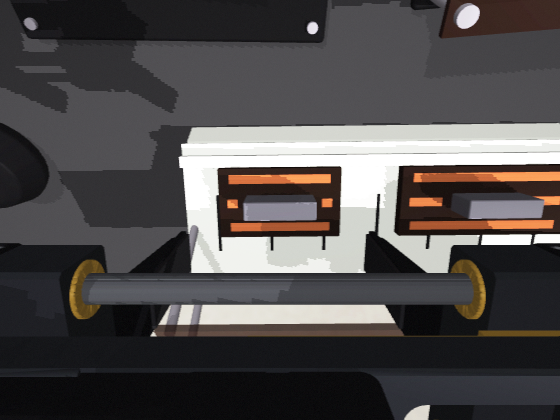

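```bash
python3 - <<'E'
from h import *
W=np.load("W1.npy"); cal=env.get_calibration("wrist")
a=cv2.imread("pics/w1.png"); cv2.imwrite("pics/w1c.png",cv2.resize(a[155:245,205:355],(750,450),interpolation=0))
sub=a[155:245,205:355].astype(int); m=((sub[:,:,0]<100)).astype(np.uint8)
m=cv2.morphologyEx(m,cv2.MORPH_OPEN,np.ones((7,7)));m2=cv2.morphologyEx(m,cv2.MORPH_CLOSE,np.ones((25,25)))
c=max(cv2.findContours(m2,0,1)[0],key=cv2.contourArea); rc=cv2.minAreaRect(c); b=cv2.boxPoints(rc)+[205,155]; print(rc,b)
p,r=tool(); G=W[:3,:3]@cal["hand_eye"][:3,:3].T; n=-G[:,0]; c0=np.array([675.5,-58.5,64.])
def pl(uv,h=0):
    o,d=ray("wrist",uv,W,cal); return o+d*(((c0+h*n-o)@n)/(d@n))
Q=np.array([pl(q) for q in b]); print(Q,"c",Q.mean(0),[np.linalg.norm(Q[i]-Q[i-1]) for i in range(4)])
print("yaw",[np.degrees(np.arctan2(*(Q[i]-Q[i-1])[:2][::-1])) for i in range(4)])
print("expected img of plate centre",proj("wrist",c0,W,cal))
E
```

```text
((67.5, 44.5), (89.0, 135.0), 90.0) [[205. 155.]
 [340. 155.]
 [340. 244.]
 [205. 244.]]
[[ 641.4815 -122.9042   43.4452]
 [ 638.6139   -4.5851   43.5988]
 [ 710.2494    0.9045   84.8992]
 [ 713.2651 -125.5489   84.7067]] c [675.9025 -63.0334  64.1625] [np.float64(82.8396137084155), np.float64(118.35392461199899), np.float64(82.87045289285705), np.float64(126.48948403899637)]
yaw [np.float64(177.88999089635388), np.float64(91.38835969179783), np.float64(4.382112219256901), np.float64(-88.63386898870988)]
expected img of plate centre [277.5307 200.6149]
```

View pics/w1c.png

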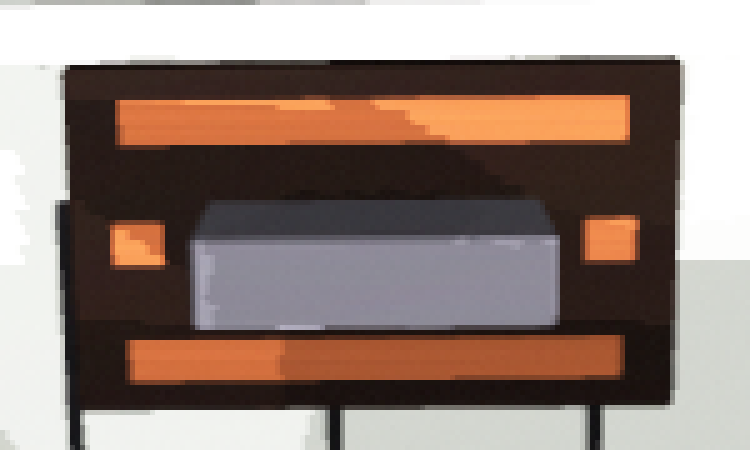

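```bash
python3 - <<'E'
from h import *
W=np.load("W1.npy"); cal=env.get_calibration("wrist")
G=W[:3,:3]@cal["hand_eye"][:3,:3].T; n=-G[:,0]; c0=np.array([675.5,-58.5,64.])
def pl(uv,h=0):
    o,d=ray("wrist",uv,W,cal); return o+d*(((c0+h*n-o)@n)/(d@n))
for nm,b,h in (("plate",[[65,66],[680,60],[673,404],[76,408]],0),("rib",[[192,238],[558,237],[556,326],[196,329]],30)):
    Q=np.array([pl(np.array(q)/5+[204.5,154.5],h) for q in b]); cc=Q.mean(0)-h*n
    print(nm,Q,"c",cc,[round(np.linalg.norm(Q[i]-Q[i-1]),1) for i in range(4)])
    print("yaw",np.degrees(np.arctan2(*(Q[1]-Q[0])[:2][::-1])),np.degrees(np.arctan2(*(Q[2]-Q[3])[:2][::-1])))
    print("dz along y",Q[1]-Q[0])
E
```

```text
plate [[ 650.8876 -112.2101   49.0202]
 [ 647.3365   -3.4737   48.6345]
 [ 702.8353   -0.5032   80.6119]
 [ 706.17   -111.622    80.8368]] c [676.8074 -56.9522  64.7758] [np.float64(63.8), np.float64(108.8), np.float64(64.1), np.float64(111.2)]
yaw 91.87050633200037 91.71895380315871
dz along y [ -3.5511 108.7364  -0.3857]
rib [[656.2892 -87.3124  87.1219]
 [654.7106 -27.678   87.1226]
 [667.7944 -27.2698  94.6569]
 [669.6662 -86.7197  94.8276]] c [677.0751 -56.8486  64.9314] [np.float64(15.4), np.float64(59.7), np.float64(15.1), np.float64(59.5)]
yaw 91.51636440840817 91.80331243418163
dz along y [-1.5786 59.6344  0.0007]
```

```bash
python3 - <<'E'
from h import *
G=down(0.030,np.pi/6); c=np.array([677,-57,64.8]); n=-G[:,0]
plan(c+90*n,G,4); plan(c+28*n,G,8)
E
```

```text
t 2.575 pos [600.7858 -62.202  193.1354] dp [ 31.2344   3.8522 -50.3931] rot [-0.005  -0.0019 -0.0008]
[[14.8, -0.5, 0.8, -0.001, -0.0, -0.0], [14.8, -0.5, 0.8, -0.001, -0.0, -0.0], [14.8, -0.5, 0.7, -0.001, -0.0, -0.0], [14.8, -0.5, 0.7, -0.001, -0.0, -0.0]]
t 2.575 pos [600.7858 -62.202  193.1354] dp [  62.2205    4.7821 -104.0867] rot [-0.005  -0.0019 -0.0008]
[[15.2, -0.3, 0.4, -0.001, -0.0, -0.0], [15.2, -0.3, 0.4, -0.001, -0.0, -0.0], [15.2, -0.3, 0.4, -0.001, -0.0, -0.0], [15.2, -0.2, 0.4, -0.001, -0.0, -0.0], [15.2, -0.2, 0.4, -0.001, -0.0, -0.0], [15.2, -0.2, 0.4, -0.001, -0.0, -0.0], [15.2, -0.2, 0.4, -0.001, -0.0, -0.0], [15.2, -0.2, 0.4, -0.001, -0.0, -0.0]]
```

>>> step_arm --pt "15 -0.5 1 -0.001 -0.001 0" --pt "15 -0.5 1 -0.001 -0.001 0" --pt "15 -0.5 1 -0.001 0 0" --pt "15 -0.5 0 -0.001 0 0" --pt "12 0 0 0 0 0" --pt "12 0 0 0 0 0" --pt "8 0 0 0 0 0" --pt "0 0 0 0 0 0"

```text
t: 3.58
eef_pos: [650.5, -50.9, 115.4]
tcp_rot: [-1.572, 1.044, 0.037]
ft_force: [0.6, 0.3, -0.4]
opening: 0.999
```

```bash
python3 - <<'E'
from h import *
G=down(0.030,np.pi/6); c=np.array([677,-57,64.8]); n=-G[:,0]
plan(c+28*n,G,3); print(env.state()["joints"])
E
```

```text
t 3.575 pos [650.4623 -50.8817 115.3913] dp [ 12.544   -6.5382 -26.3425] rot [0.0075 0.0037 0.0036]
[[9.6, 0.9, -2.3, 0.002, 0.001, 0.001], [9.7, 0.9, -2.3, 0.002, 0.001, 0.001], [9.7, 0.8, -2.3, 0.002, 0.001, 0.001]]
[-0.23    0.5786  1.9415  0.8858  0.1725 -2.6827]
```

>>> step_arm --pt "-25 0 0 0 0 0" --pt "-25 0 0 0 0 0" --pt "-20 0 0 0 0 0" --pt "0 0 0 0.185 0 0" --pt "0 0 0 0.185 0 0" --pt "0 0 0 0.185 0 0" --pt "0 0 0 0.185 0 0" --pt "0 0 0 0.185 0 0"

```text
t: 4.58
eef_pos: [612.9, -48.8, 182.8]
tcp_rot: [-0.634, 1.039, 0.038]
ft_force: [0.4, 0.4, -0.8]
opening: 0.998
```

>>> step_arm --pt "0 0 0 0.185 0 0" --pt "0 0 0 0.185 0 0" --pt "0 0 0 0.185 0 0" --pt "0 0 0 0.185 0 0" --pt "0 0 0 0.185 0 0" --pt "0 0 0 0.185 0 0" --pt "0 0 0 0.185 0 0" --pt "0 0 0 0.185 0 0"

```text
t: 5.58
eef_pos: [611.4, -45.5, 188.0]
tcp_rot: [0.866, 1.035, 0.038]
ft_force: [-0.4, 0.0, -0.7]
opening: 0.996
```

```bash
python3 - <<'E'
from h import *
H=R.from_euler('x',np.pi).as_matrix()
G=down(0.030,np.pi/6)@H; c=np.array([677,-57,64.8]); n=-G[:,0]
plan(c+90*n,G,4); print(env.state()["joints"])
E
```

```text
t 5.575 pos [611.3951 -45.491  188.0215] dp [ 20.6252 -12.8588 -45.2792] rot [ 0.7118  0.0006 -0.0134]
[[12.3, -3.3, 1.7, 0.178, 0.0, -0.003], [12.3, -2.9, 2.2, 0.178, 0.0, -0.003], [12.3, -2.5, 2.7, 0.178, 0.0, -0.003], [12.3, -1.9, 3.1, 0.178, 0.0, -0.003]]
[-0.2387  0.4182  1.9837  0.5726  0.2604  0.0694]
```

>>> step_arm --pt "12.5 -3.5 1.5 0.178 0 -0.003" --pt "12.5 -3 2 0.178 0 -0.003" --pt "12.5 -2.5 2.5 0.178 0 -0.003" --pt "12 -2 3 0.178 0 -0.003" --pt "0 0 0 0 0 0"

```text
t: 6.2
eef_pos: [631.7, -56.2, 144.6]
tcp_rot: [1.59, 1.042, 0.03]
ft_force: [-0.9, 0.1, 0.4]
opening: 0.998
```

```bash
python3 - <<'E'
from h import *
H=R.from_euler('x',np.pi).as_matrix()
G=down(0.030,np.pi/6)@H; c=np.array([677,-57,64.8]); n=-G[:,0]
plan(c+70*n,G,2);plan(c+28*n,G,4); print(env.state()["joints"])
E
```

```text
t 6.2 pos [631.6558 -56.1827 144.603 ] dp [ 10.3599  -1.8672 -19.1813] rot [-0.0188 -0.0002 -0.0051]
[[10.9, -0.4, 1.1, -0.009, -0.0, -0.003], [10.9, -0.4, 1.1, -0.009, -0.0, -0.003]]
t 6.2 pos [631.6558 -56.1827 144.603 ] dp [ 31.3505  -1.2373 -55.5543] rot [-0.0188 -0.0002 -0.0051]
[[15.9, -0.2, 0.6, -0.005, -0.0, -0.001], [15.9, -0.2, 0.5, -0.005, -0.0, -0.001], [15.9, -0.2, 0.5, -0.005, -0.0, -0.001], [15.9, -0.2, 0.5, -0.005, -0.0, -0.001]]
[-0.247   0.512   1.9667  0.7473  0.2046  0.612 ]
```

>>> step_arm --pt "11 -0.5 1.5 -0.009 0 -0.003" --pt "11 -0.5 1.5 -0.009 0 -0.003" --pt "0 0 0 0 0 0"

```text
t: 6.58
eef_pos: [641.8, -57.8, 127.3]
tcp_rot: [1.557, 1.046, 0.031]
ft_force: [-0.2, 0.1, 0.3]
opening: 1.004
```

```bash
python3 - <<'E'
from h import *
H=R.from_euler('x',np.pi).as_matrix()
G=down(0.030,np.pi/6)@H; c=np.array([677,-57,64.8]); n=-G[:,0]
plan(c+50*n,G,2);plan(c+28*n,G,4); print(env.state()["joints"])
E
```

```text
t 6.575 pos [641.8461 -57.8311 127.2965] dp [ 10.1652   0.0812 -19.1953] rot [ 0.0147 -0.0005 -0.0014]
[[10.9, -0.4, 0.1, 0.007, -0.0, -0.001], [10.9, -0.4, 0.1, 0.007, -0.0, -0.001]]
t 6.575 pos [641.8461 -57.8311 127.2965] dp [ 21.1602   0.4111 -38.2478] rot [ 0.0147 -0.0005 -0.0014]
[[10.9, -0.2, 0.1, 0.004, -0.0, -0.0], [10.9, -0.2, 0.1, 0.004, -0.0, -0.0], [10.9, -0.2, 0.1, 0.004, -0.0, -0.0], [10.9, -0.2, 0.1, 0.004, -0.0, -0.0]]
[-0.2451  0.5511  1.9519  0.8154  0.1887  0.5101]
```

>>> step_arm --pt "11 -0.5 0.5 0.006 0 -0.001" --pt "11 -0.5 0.5 0.006 0 -0.001" --pt "0 0 0 0 0 0"

```text
t: 6.95
eef_pos: [652.0, -57.8, 110.4]
tcp_rot: [1.561, 1.045, 0.031]
ft_force: [-0.0, 0.8, 0.2]
opening: 1.0
```

```bash
python3 - <<'E'
from h import *
H=R.from_euler('x',np.pi).as_matrix()
G=down(0.030,np.pi/6)@H; c=np.array([677,-57,64.8]); n=-G[:,0]
plan(c+28*n,G,2); print(env.state()["joints"])
W,cal=wpose()
im=env.read_camera("wrist"); cv2.imwrite("pics/w2.png",im[:,:,::-1]); np.save("W2.npy",W)
im=env.read_camera("side"); cv2.imwrite("pics/s2.png",cv2.resize(im[120:300,100:340,::-1],(800,600)))
E
```

```text
t 6.95 pos [651.9535 -57.7605 110.4005] dp [ 11.0528   0.3406 -21.3518] rot [ 0.0109 -0.0005 -0.0023]
[[12.0, -0.6, -0.0, 0.005, -0.0, -0.001], [12.0, -0.6, -0.0, 0.005, -0.0, -0.001]]
[-0.2404  0.5889  1.9385  0.9168  0.1704  0.4148]
```

View pics/w2.png

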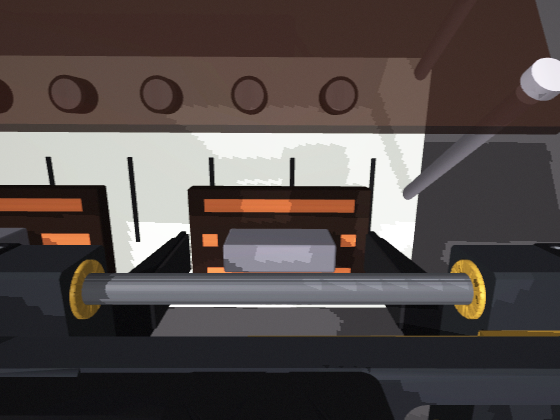

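View pics/s2.png

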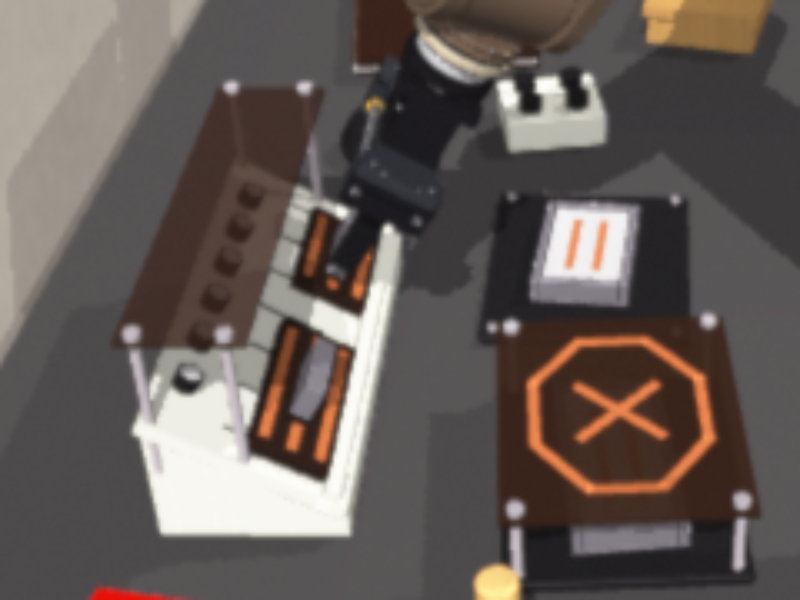

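>>> step_arm --pt "12 -0.5 0.5 0.005 0 -0.001" --pt "12 -0.5 0.5 0.005 0 -0.001" --pt "0 0 0 0 0 0"

```text
t: 7.42
eef_pos: [663.3, -58.3, 91.9]
tcp_rot: [1.568, 1.044, 0.03]
ft_force: [0.5, -0.9, 0.0]
opening: 1.003
```

```bash
python3 - <<'E'
from h import *
H=R.from_euler('x',np.pi).as_matrix()
G=down(0.030,np.pi/6)@H; c=np.array([677,-57,64.8]); n=-G[:,0]
plan(c+28*n,G,1); print(env.state()["joints"])
E
```

```text
t 7.425 pos [663.2856 -58.2972  91.861 ] dp [-0.2793  0.8773 -2.8123] rot [ 0.0033 -0.     -0.0037]
[[2.3, -1.6, -0.9, 0.003, -0.0, -0.004]]
[-0.2363  0.6304  1.9214  1.0426  0.154   0.2986]
```

>>> step_arm --pt "2 -1.5 -1 0.003 0 -0.003" --pt "0 0 0 0 0 0"

```text
t: 7.68
eef_pos: [662.7, -57.2, 90.5]
tcp_rot: [1.57, 1.046, 0.03]
ft_force: [-0.5, 0.2, 0.1]
opening: 0.999
```

>>> step_arm --pt "0 0 0 0 0 0" --pt "0 0 0 0 0 0" --pt "0 0 0 0 0 0" --pt "0 0 0 0 0 0" --pt "0 0 0 0 0 0" --grip 45

```text
t: 8.3
eef_pos: [662.7, -57.2, 91.2]
tcp_rot: [1.569, 1.045, 0.029]
ft_force: [0.8, -0.4, 0.7]
opening: 0.632
```

```bash
python3 - <<'E'
from h import *
H=R.from_euler('x',np.pi).as_matrix()
G=down(0.030,np.pi/6)@H; c=np.array([677,-57,64.8]); n=-G[:,0]
plan(c+28*n,G,1); plan(c+88*n,G,1);print(env.state())
E
```

```text
t 8.3 pos [662.6558 -57.2398  91.197 ] dp [ 0.3505 -0.1801 -2.1483] rot [ 0.0012  0.0003 -0.0023]
[[2.0, -0.8, 0.2, 0.001, 0.0, -0.002]]
t 8.3 pos [662.6558 -57.2398  91.197 ] dp [-29.636   -1.08    49.8132] rot [ 0.0012  0.0003 -0.0023]
[[-58.0, -0.6, 0.2, 0.001, 0.0, -0.002]]
{'t': 8.3, 'joints': array([-0.2344,  0.6308,  1.9228,  1.0414,  0.1523,  0.3033]), 'qvel': array([ 0.0012, -0.0019, -0.0005, -0.001 , -0.0005,  0.    ]), 'tau': array([  0.0625, -60.0279, -16.055 ,   0.222 ,  -0.5398,  -0.0067]), 'eef_pos': array([662.6558, -57.2398,  91.197 ]), 'tcp_rot': array([1.5692, 1.0449, 0.0295]), 'ft_force': array([ 0.774 , -0.363 ,  0.6897]), 'moment': array([0.0609, 0.4968, 0.0233]), 'opening': 0.6320536264246114}
```

>>> step_arm --pt "-10 0 0 0 0 0" --pt "-25 0 0 0 0 0" --pt "-25 0 0 0 0 0" --pt "-25 0 0 0 0 0"

```text
t: 8.8
eef_pos: [618.4, -58.3, 163.7]
tcp_rot: [1.572, 1.05, 0.032]
ft_force: [0.0, -0.8, -1.9]
opening: 0.63
```

```bash
python3 - <<'E'
from h import *
H=R.from_euler('x',np.pi).as_matrix()
a=onz("top",[325.13,219.08],32);print(a)
G=down(-0.054,0)@H
plan([468,-144,190],G,8);print(env.state()["joints"])
E
```

```text
[ 469.9271 -143.235    32.    ]
t 8.8 pos [618.4418 -58.3056 163.7404] dp [-150.4418  -85.6944   26.2596] rot [ 0.0827 -0.0226 -0.5204]
[[-12.4, -15.0, 10.1, 0.01, -0.003, -0.065], [-11.3, -15.6, 10.3, 0.01, -0.003, -0.065], [-10.3, -16.2, 10.5, 0.01, -0.003, -0.065], [-9.2, -16.7, 10.7, 0.01, -0.003, -0.065], [-8.0, -17.2, 10.9, 0.01, -0.003, -0.065], [-6.9, -17.6, 11.1, 0.01, -0.003, -0.065], [-5.7, -17.9, 11.3, 0.01, -0.003, -0.065], [-4.5, -18.1, 11.5, 0.01, -0.003, -0.065]]
[-0.2571  0.4672  1.977   0.6369  0.2406  0.6966]
```

>>> step_arm --pt "-12.5 -15 10 0.01 -0.003 -0.065" --pt "-11.5 -15.5 10.5 0.01 -0.003 -0.065" --pt "-10.5 -16 10.5 0.01 -0.003 -0.065" --pt "-9 -16.5 10.5 0.01 -0.003 -0.065" --pt "-8 -17 11 0.01 -0.003 -0.065" --pt "-7 -17.5 11 0.01 -0.003 -0.065" --pt "-5.5 -18 11.5 0.01 -0.003 -0.065" --pt "-4.5 -18 11.5 0.01 -0.003 -0.065"

```text
t: 9.8
eef_pos: [461.7, -145.7, 193.1]
tcp_rot: [-1.366, 1.551, -2.991]
ft_force: [0.5, -0.6, -2.3]
opening: 0.635
```

>>> step_arm --pt "0 0 0 0 0 0"

```text
t: 9.93
eef_pos: [461.6, -146.1, 193.1]
tcp_rot: [-1.361, 1.551, -2.987]
ft_force: [0.3, -0.1, -1.3]
opening: 0.628
```

```bash
python3 - <<'E'
from h import *
H=R.from_euler('x',np.pi).as_matrix()
G=down(-0.054,0)@H
plan([468,-144,190],G,1);print(env.state()["joints"])
W,cal=wpose()
im=env.read_camera("wrist"); cv2.imwrite("pics/w3.png",im[:,:,::-1]); np.save("W3.npy",W)
E
```

```text
t 9.925 pos [ 461.5685 -146.0998  193.0809] dp [ 6.4315  2.0998 -3.0809] rot [-0.001   0.0041  0.0192]
[[2.9, 6.4, -2.5, -0.001, 0.004, 0.019]]
[-0.4375  0.3594  1.9411 -0.0145  0.8575  1.1979]
```

View pics/w3.png

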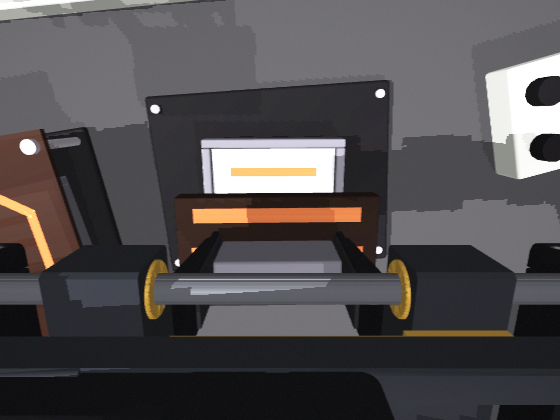

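```bash
python3 - <<'E'
import cv2
a=cv2.imread("pics/w3.png"); cv2.imwrite("pics/w3c.png",cv2.resize(a[130:220,165:395],(780,305*1),interpolation=2) if 0 else cv2.resize(a[130:210,170:390],None,fx=3.6,fy=3.6,interpolation=0))
E
```

```text
(no output)
```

View pics/w3c.png

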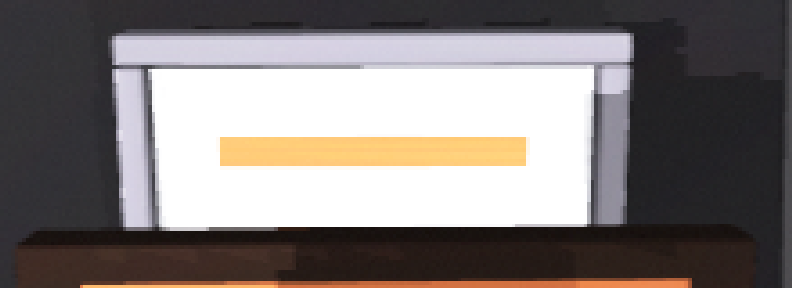

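```bash
python3 - <<'E'
from h import *
W=np.load("W3.npy"); cal=env.get_calibration("wrist")
f=lambda q:np.array(q)/3.6+[169.5,129.5]
A=[onz("wrist",f(q),32,W,cal) for q in ([112,34],[633,33])]
B=[onz("wrist",f(q),32,W,cal) for q in ([147,67],[596,66])]
for X in (A,B):
    d=X[0]-X[1]; print(X,np.linalg.norm(d),"yaw",np.arctan2(d[1],d[0])-np.pi/2,"mid",(X[0]+X[1])/2)
d=(A[0]-A[1]);y=d/np.linalg.norm(d); x=np.array([y[1],-y[0],0]); mA=(A[0]+A[1])/2;mB=(B[0]+B[1])/2
print("centre from outer",mA-42.5*x,"inner",mB-34.5*x)
he=cal["hand_eye"]; T=W@np.linalg.inv(he)
# plate in tool frame
for xx,qs in ((30,([18,244],[756,240])),(42,([38,230],[742,226]))):
    P=[]
    for q in qs:
        o=he[:3,3]; uv=f(q); dd=he[:3,:3]@np.array([(uv[0]-cal["cx"])/cal["fx"],(uv[1]-cal["cy"])/cal["fy"],1])
        P.append(o+dd*(xx-o[0])/dd[0])
    print(xx,P,np.linalg.norm(P[0]-P[1]),"slope",(P[1]-P[0])[1]/(P[1]-P[0])[2])
E
```

```text
[array([516.9651, -79.7753,  32.    ]), array([ 510.1263, -209.7308,   32.    ])] 130.13538704794257 yaw -0.05257545510243555 mid [ 513.5457 -144.753    32.    ]
[array([508.3762, -87.6294,  32.    ]), array([ 502.4687, -200.4211,   32.    ])] 112.94626806091372 yaw -0.05232780828449357 mid [ 505.4225 -144.0252   32.    ]
centre from outer [ 471.1044 -142.5196   32.    ] inner [ 470.9702 -142.2122   32.    ]
30 [array([ 30.    ,  29.6401, -56.2306]), array([30.    , 30.3654, 54.0798])] 110.31279138955892 slope 0.006574515043480834
42 [array([ 42.    ,  29.284 , -56.6765]), array([42.    , 30.0473, 55.4417])] 112.12074441788337 slope 0.006807940483987102
```

```bash
cat >> h.py <<'E'
H=R.from_euler('x',np.pi).as_matrix()
GD=down(-0.060,0)@H
E
python3 - <<'E'
from h import *
g=np.array([471,-142.4,0])-GD@[0,-2,-.9]; print(g)
plan([g[0],g[1],100],GD,5)
E
```

```text
[ 472.9424 -143.4183    0.    ]
t 9.975 pos [ 461.8526 -145.7569  192.9448] dp [ 11.0899   2.3386 -92.9448] rot [0.0054 0.0039 0.0184]
[[18.5, 2.5, -0.7, 0.001, 0.001, 0.004], [18.6, 2.5, -0.6, 0.001, 0.001, 0.004], [18.6, 2.4, -0.6, 0.001, 0.001, 0.004], [18.6, 2.3, -0.6, 0.001, 0.001, 0.004], [18.6, 2.3, -0.6, 0.001, 0.001, 0.004]]
```

>>> step_arm --pt "18.5 2.5 -0.5 0.001 0.001 0.004" --pt "18.5 2.5 -0.5 0.001 0.001 0.004" --pt "18.5 2.5 -0.5 0.001 0.001 0.004" --pt "18.5 2.5 -0.5 0.001 0.001 0.004" --pt "18.5 2.5 -0.5 0.001 0.001 0.003" --pt "0 0 0 0 0 0"

```text
t: 10.72
eef_pos: [477.2, -141.4, 96.8]
tcp_rot: [1.728, 1.56, 0.1]
ft_force: [0.2, -0.2, -1.3]
opening: 0.63
```

```bash
python3 - <<'E'
from h import *
plan([472.9,-143.4,92],GD,1)
W,cal=wpose()
im=env.read_camera("wrist"); cv2.imwrite("pics/w4.png",im[:,:,::-1]); np.save("W4.npy",W)
im=env.read_camera("side"); cv2.imwrite("pics/s4.png",cv2.resize(im[130:270,180:360,::-1],(770,600),interpolation=2))
E
```

```text
t 10.725 pos [ 477.2111 -141.3828   96.7949] dp [-4.3111 -2.0172 -4.7949] rot [ 0.0029 -0.0017 -0.0106]
[[4.7, -4.2, 2.3, 0.003, -0.002, -0.011]]
```

View pics/w4.png

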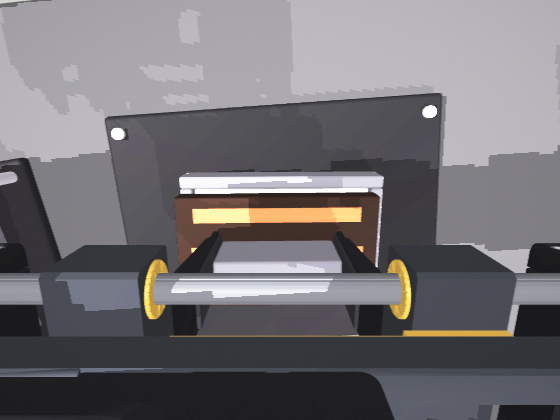

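View pics/s4.png

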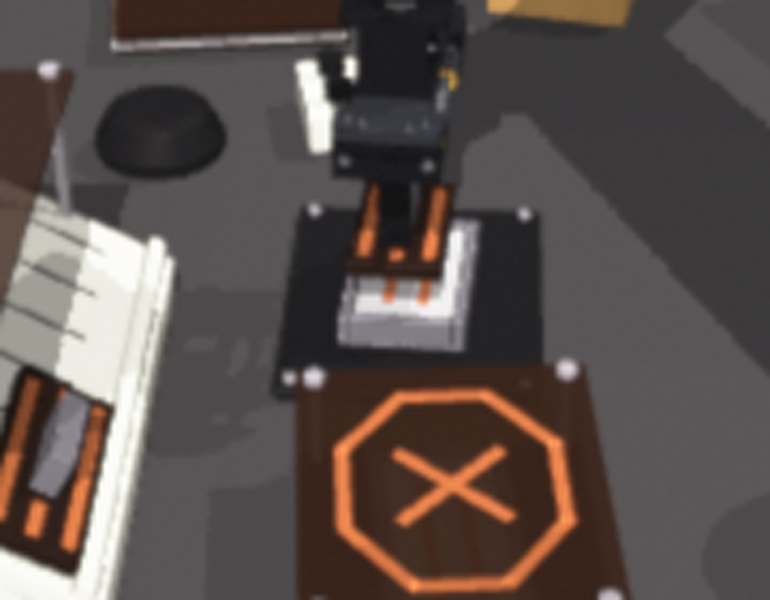

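>>> step_arm --pt "2 -2 1 0.002 -0.001 -0.005" --pt "1 -2 1 0.001 -0.001 -0.005" --pt "0 0 0 0 0 0"

```text
t: 11.2
eef_pos: [473.8, -143.7, 96.4]
tcp_rot: [1.099, 1.566, -0.532]
ft_force: [0.1, -0.4, -0.7]
opening: 0.628
```

```bash
python3 - <<'E'
from h import *
plan([472.9,-143.4,92],GD,1)
W,cal=wpose()
im=env.read_camera("wrist"); a=im[:,:,::-1]; cv2.imwrite("pics/w5.png",a); np.save("W5.npy",W)
cv2.imwrite("pics/w5c.png",cv2.resize(a[160:220,170:390],None,fx=3.6,fy=3.6,interpolation=0))
E
```

```text
t 11.2 pos [ 473.7661 -143.7306   96.4174] dp [-0.8661  0.3306 -4.4174] rot [-0.0003  0.0022 -0.0044]
[[4.4, -0.9, -0.3, -0.0, 0.002, -0.004]]
```

View pics/w5c.png

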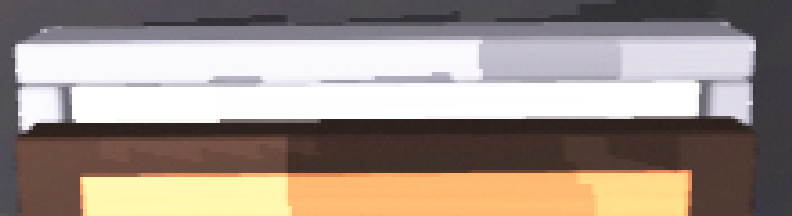

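```bash
python3 - <<'E'
from h import *
W=np.load("W5.npy"); cal=env.get_calibration("wrist")
f=lambda q:np.array(q)/3.6+[169.5,159.5]
A=[onz("wrist",f(q),32,W,cal) for q in ([15,44],[752,38])]
B=[onz("wrist",f(q),32,W,cal) for q in ([64,86],[704,81])]
for X,h in ((A,42.5),(B,34.5)):
    d=X[0]-X[1]; y=d/np.linalg.norm(d); x=np.array([y[1],-y[0],0]); m=(X[0]+X[1])/2
    print(np.linalg.norm(d),"yaw",np.arctan2(d[1],d[0])-np.pi/2,"mid",m,"centre",m-h*x)
he=cal["hand_eye"]
for xx,qs in ((30,([17,137],[754,132])),(42,([36,122],[742,118]))):
    P=[]
    for q in qs:
        uv=f(q); dd=he[:3,:3]@np.array([(uv[0]-cal["cx"])/cal["fx"],(uv[1]-cal["cy"])/cal["fy"],1]); o=he[:3,3]
        P.append(o+dd*(xx-o[0])/dd[0])
    print(xx,P,np.linalg.norm(P[0]-P[1]),"slope",(P[1]-P[0])[1]/(P[1]-P[0])[2])
    T=W@np.linalg.inv(he); print([ (T@np.append(p,1))[:3] for p in P])
E
```

```text
129.44184254976005 yaw -0.051524941233766386 mid [ 513.232  -144.5143   32.    ] centre [ 470.7884 -142.3254   32.    ]
113.36364853693888 yaw -0.051814999595064526 mid [ 505.688  -144.1539   32.    ] centre [ 471.2343 -142.3671   32.    ]
30 [array([ 30.   ,  29.484, -56.395]), array([30.    , 30.359 , 53.7697])] 110.16811549418921 slope 0.007942407356771385
[array([506.7199, -89.2884,  66.421 ]), array([ 500.9569, -199.3054,   66.6693])]
42 [array([ 42.    ,  29.2807, -56.9992]), array([42.    , 30.0409, 55.43  ])] 112.4317721241541 slope 0.0067621359765327235
[array([506.6038, -88.7028,  54.4189]), array([ 500.5899, -200.9733,   54.6718])]
```

>>> step_arm --pt "4 -1 -0.5 0 0.002 -0.004" --pt "8 0 0 0 0 0" --pt "0 0 0 0 0 0"

```text
t: 11.62
eef_pos: [472.8, -143.2, 83.6]
tcp_rot: [1.311, 1.57, -0.32]
ft_force: [-0.1, 0.2, -1.6]
opening: 0.628
```

```bash
python3 - <<'E'
from h import *
plan([472.9,-143.3,70.5],GD,1)
E
```

```text
t 11.625 pos [ 472.8098 -143.1598   83.6252] dp [  0.0902  -0.1402 -13.1252] rot [-0.0004  0.0001 -0.0004]
[[13.1, 0.1, 0.1, -0.0, 0.0, -0.0]]
```

Aligned (0.1 mm). Lowering in small rows.

>>> step_arm --pt "5 0 0 0 0 0" --pt "4 0 0 0 0 0" --pt "0 0 0 0 0 0"

```text
t: 12.0
eef_pos: [472.8, -143.1, 73.8]
tcp_rot: [2.377, 1.571, 0.746]
ft_force: [0.4, 0.1, -1.8]
opening: 0.628
```

```bash
python3 - <<'E'
from h import *
plan([472.9,-143.3,70.5],GD,1); print(env.state()["ft_force"])
E
```

```text
t 12.0 pos [ 472.8221 -143.1468   73.7553] dp [ 0.0779 -0.1532 -3.2553] rot [-0.0003 -0.     -0.    ]
[[3.3, 0.1, 0.1, -0.0, -0.0, -0.0]]
[ 0.3751  0.1486 -1.7712]
```

>>> step_arm --pt "2 0 0 0 0 0" --pt "0 0 0 0 0 0"

```text
t: 12.25
eef_pos: [472.9, -143.2, 71.7]
tcp_rot: [1.388, 1.571, -0.243]
ft_force: [0.2, -0.6, -1.8]
opening: 0.633
```

>>> step_arm --pt "1.5 0 0 0 0 0" --pt "0 0 0 0 0 0"

```text
t: 12.5
eef_pos: [472.9, -143.2, 70.2]
tcp_rot: [1.281, 1.57, -0.35]
ft_force: [1.2, -0.4, -1.5]
opening: 0.631
```

>>> step_arm --pt "1 0 0 0 0 0" --pt "0 0 0 0 0 0"

```text
t: 12.75
eef_pos: [473.0, -143.2, 69.2]
tcp_rot: [1.297, 1.57, -0.335]
ft_force: [0.1, -0.5, -1.9]
opening: 0.628
```

```bash
python3 - <<'E'
from h import *
a=env.read_camera("wrist")[:,:,::-1]; cv2.imwrite("pics/w6.png",a)
cv2.imwrite("pics/w6c.png",cv2.resize(a[160:260,160:400],None,fx=3.3,fy=3.3,interpolation=0)); print(env.state()["ft_force"])
E
```

```text
[ 0.082   0.2405 -1.4972]
```

View pics/w6c.png

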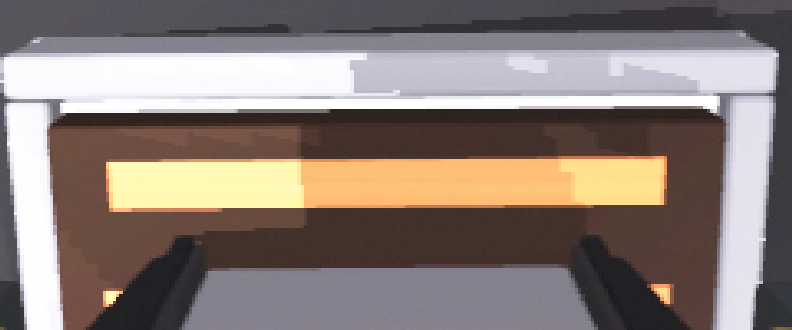

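>>> step_arm --pt "1 0 0 0 0 0" --pt "0 0 0 0 0 0"

```text
t: 13.05
eef_pos: [473.0, -143.3, 68.2]
tcp_rot: [1.269, 1.57, -0.362]
ft_force: [0.5, 0.5, -1.4]
opening: 0.632
```

>>> step_arm --pt "1 0 0 0 0 0" --pt "0 0 0 0 0 0"

```text
t: 13.3
eef_pos: [473.0, -143.3, 67.3]
tcp_rot: [1.238, 1.57, -0.393]
ft_force: [-0.8, 0.3, -0.5]
opening: 0.628
```

>>> step_arm --pt "0.5 0 0 0 0 0" --pt "0 0 0 0 0 0"

```text
t: 13.55
eef_pos: [473.1, -143.3, 67.2]
tcp_rot: [1.198, 1.569, -0.433]
ft_force: [-0.4, 0.3, -0.9]
opening: 0.631
```

>>> step_arm --pt "0 0 0 0 0 0" --pt "0 0 0 0 0 0" --pt "0 0 0 0 0 0" --pt "0 0 0 0 0 0" --grip 90

```text
t: 14.05
eef_pos: [473.3, -143.4, 67.2]
tcp_rot: [1.215, 1.569, -0.416]
ft_force: [0.2, -0.1, 0.8]
opening: 0.934
```

>>> step_arm --pt "-15 0 0 0 0 0" --pt "-40 0 0 0 0 0" --pt "-60 0 0 0 0 0" --pt "-60 0 0 0 0 0" --pt "0 0 0 0 0 0"

```text
t: 14.68
eef_pos: [472.7, -143.1, 251.5]
tcp_rot: [1.228, 1.568, -0.403]
ft_force: [0.9, -0.8, -0.1]
opening: 0.947
```

```bash
python3 - <<'E'
from h import *
W,cal=wpose(); np.save("W7.npy",W)
a=env.read_camera("wrist")[:,:,::-1]; cv2.imwrite("pics/w7.png",a); print(env.state()["eef_pos"],env.state()["opening"])
t=cv2.imread("pics/top0.png")
cv2.imwrite("pics/c4.png",cv2.resize(t[180:230,130:180],(600,600),interpolation=0))
s=cv2.imread("pics/side0.png")
cv2.imwrite("pics/c5.png",cv2.resize(s[280:365,205:290],(600,600),interpolation=0))
E
```

```text
[ 471.8996 -142.7945  249.3537] 0.9464644756219475
```

View pics/w7.png

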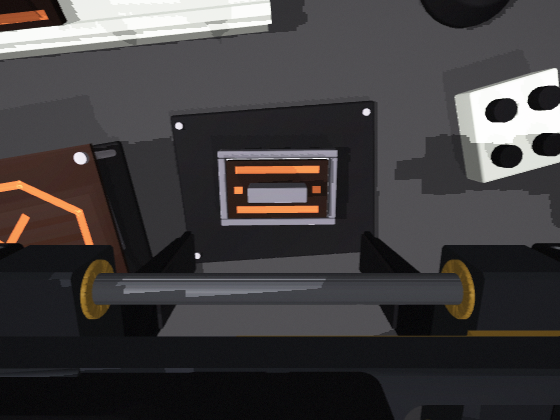

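View pics/c4.png

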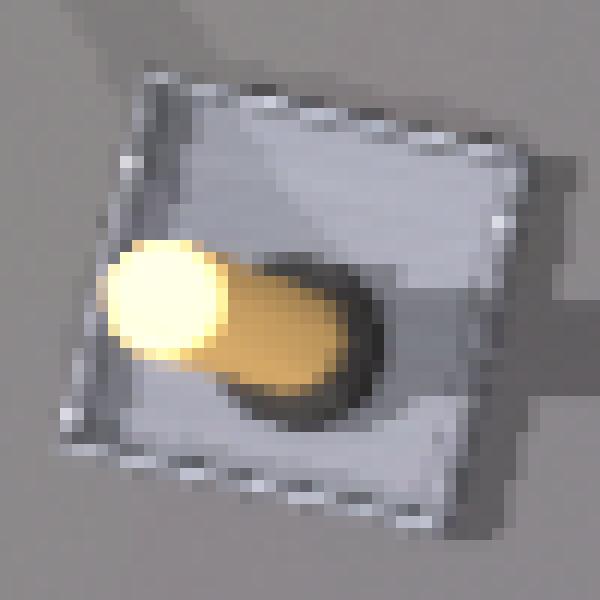

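View pics/c5.png

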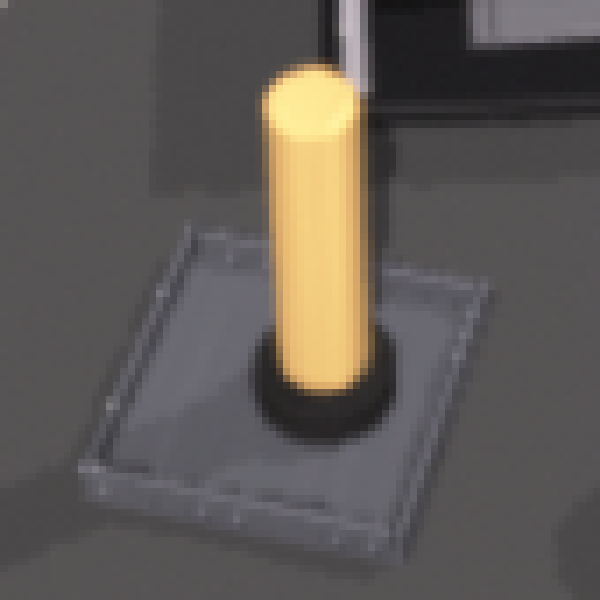

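```bash
python3 - <<'E'
from h import *
t=np.array([165,300])/12+[129.5,179.5]; s=np.array([312,102])/(600/85)+[204.5,279.5]
p,e=two(t,s); print(p,e, onz("top",t,129), onz("side",s,129))
# foot: ellipse in top centre approx (foot top z=19)
print("foot", onz("top",np.array([308,342])/12+[129.5,179.5],12), onz("side",np.array([323,378])/(600/85)+[204.5,279.5],19))
tr=np.array([[150,72],[525,150],[445,530],[68,450]])/12+[129.5,179.5]
Q=np.array([onz("top",q,14) for q in tr]); print(Q,Q.mean(0),[np.linalg.norm(Q[i]-Q[i-1]) for i in range(4)])
plan([p[0],p[1],260],GD,1)
# dock/module
W=np.load("W7.npy"); cal=env.get_calibration("wrist")
a=cv2.imread("pics/w7.png"); cv2.imwrite("pics/w7c.png",cv2.resize(a[140:235,205:350],None,fx=5,fy=5,interpolation=0))
E
```

```text
[496.9513 375.7734 129.0553] 1.0638418976917101 [496.4225 375.7576 129.    ] [497.4946 375.6826 129.    ]
foot [497.0465 373.5365  12.    ] [497.5343 382.2474  19.    ]
[[565.2459 415.4805  14.    ]
 [546.7573 319.3743  14.    ]
 [449.6306 336.7406  14.    ]
 [468.4503 432.9648  14.    ]] [507.521 376.14   14.   ] [np.float64(98.3620431901087), np.float64(97.86846831893978), np.float64(98.66696165885584), np.float64(98.04736631411551)]
t 14.725 pos [ 471.8996 -142.7945  249.3537] dp [ 25.0517 518.568   10.6463] rot [-0.0004 -0.0002  0.0005]
[[-10.5, -6.3, -519.1, -0.0, -0.0, 0.001]]
```

View pics/w7c.png

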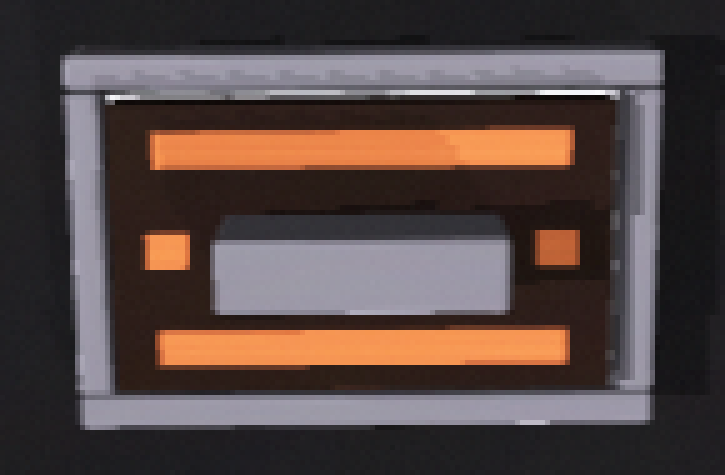

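>>> step_arm --pt "0 -0.5 -58 0 0 0" --pt "0 -0.5 -58 0 0 0" --pt "0 -0.5 -58 0 0 0" --pt "0 -0.5 -58 0 0 0" --pt "0 -0.5 -58 0 0 0" --pt "0 -0.5 -58 0 0 0" --pt "0 -0.5 -58 0 0 0" --pt "0 -0.5 -58 0 0 0"

```text
t: 15.72
eef_pos: [493.7, 330.8, 243.0]
tcp_rot: [-1.311, 1.557, -2.95]
ft_force: [0.2, -0.2, -0.2]
opening: 0.947
```

```bash
python3 - <<'E'
from h import *
plan([497,375.8,240],GD,2);print(env.state()["joints"])
E
```

```text
t 15.725 pos [493.7092 330.7519 242.9656] dp [ 3.2908 45.0481 -2.9656] rot [-0.0083  0.0034  0.013 ]
[[1.4, 0.1, -22.6, -0.004, 0.002, 0.007], [1.4, 0.2, -22.6, -0.004, 0.002, 0.007]]
[0.4775 0.4482 1.6252 0.0043 1.0811 2.1146]
```

>>> step_arm --pt "1.5 0 -20 -0.004 0.002 0.007" --pt "1.5 0 -19 -0.004 0.002 0.006" --pt "0 0 0 0 0 0" --pt "0 0 0 0 0 0" --grip 80

```text
t: 16.23
eef_pos: [494.8, 371.5, 236.5]
tcp_rot: [-0.993, 1.566, -2.621]
ft_force: [0.9, -0.8, -0.2]
opening: 0.84
```

```bash
python3 - <<'E'
from h import *
plan([497,375.8,98],GD,1)
W,cal=wpose(); np.save("W8.npy",W)
a=env.read_camera("wrist")[:,:,::-1]; cv2.imwrite("pics/w8.png",a)
print(proj("wrist",[497,375.8,129],W,cal))
E
```

```text
t 16.225 pos [494.8381 371.5492 236.5023] dp [   2.1619    4.2508 -138.5023] rot [0.0027 0.0029 0.0044]
[[138.5, 2.5, -4.8, 0.003, 0.003, 0.004]]
[272.5022 210.0655]
```

View pics/w8.png

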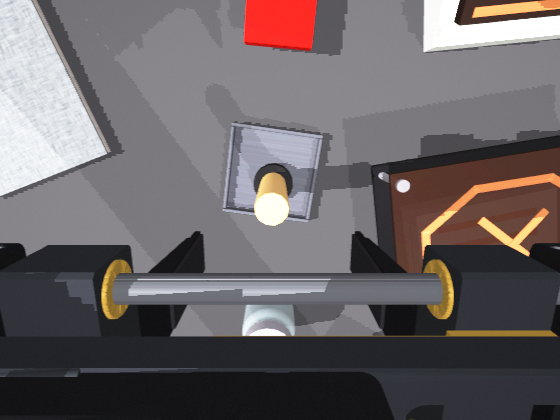

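>>> step_arm --pt "25 1.5 -2.5 0.003 0.003 0.004" --pt "25 1 -2.5 0 0 0" --pt "15 0.5 0 0 0 0" --pt "0 0 0 0 0 0"

```text
t: 16.77
eef_pos: [499.7, 372.9, 171.7]
tcp_rot: [2.206, 1.568, 0.57]
ft_force: [-0.3, 1.1, 0.3]
opening: 0.843
```

```bash
python3 - <<'E'
from h import *
W=np.load("W8.npy"); cal=env.get_calibration("wrist"); print(onz("wrist",[271,208.5],129,W,cal))
plan([497.5,375.8,98],GD,1)
E
```

```text
[498.3331 376.8985 129.    ]
t 16.775 pos [499.7043 372.913  171.6968] dp [ -2.2043   2.887  -73.6968] rot [-0.0052 -0.0014 -0.0019]
[[73.7, -2.5, -2.6, -0.005, -0.001, -0.002]]
```

>>> step_arm --pt "20 -1 -2 -0.005 -0.001 -0.002" --pt "20 -0.5 -1 0 0 0" --pt "18 0 0 0 0 0" --pt "10 0 0 0 0 0" --pt "4 0 0 0 0 0" --pt "0 0 0 0 0 0"

```text
t: 17.52
eef_pos: [499.1, 376.3, 97.4]
tcp_rot: [2.309, 1.568, 0.678]
ft_force: [0.6, 0.6, 0.4]
opening: 0.843
```

```bash
python3 - <<'E'
from h import *
plan([498,376.3,98],GD,1)
E
```

```text
t 17.525 pos [499.1126 376.3126  97.4079] dp [-1.1126 -0.0126  0.5921] rot [ 0.0002 -0.0021 -0.0023]
[[-0.6, -1.1, 0.1, 0.0, -0.002, -0.002]]
```

>>> step_arm --pt "0 -1 0 0 -0.002 -0.002" --pt "0 0 0 0 0 0"

```text
t: 17.77
eef_pos: [498.4, 376.6, 98.4]
tcp_rot: [2.109, 1.569, 0.479]
ft_force: [-0.6, -0.5, -0.8]
opening: 0.839
```

>>> step_arm --pt "0 0 0 0 0 0" --pt "0 0 0 0 0 0" --pt "0 0 0 0 0 0" --pt "0 0 0 0 0 0" --pt "0 0 0 0 0 0" --pt "0 0 0 0 0 0" --grip 15

```text
t: 18.52
eef_pos: [498.6, 376.7, 99.0]
tcp_rot: [2.119, 1.568, 0.488]
ft_force: [-0.5, -0.7, -1.8]
opening: 0.291
```

```bash
python3 - <<'E'
from h import *
print(env.state())
W=np.load("W7.npy"); cal=env.get_calibration("wrist")
f=lambda q:np.array(q)/5+[204.5,139.5]
Q=np.array([onz("wrist",f(q),70,W,cal) for q in ([212,240],[512,239],[510,313],[214,315])]); print(Q.mean(0),Q)
E
```

```text
{'t': 18.525, 'joints': array([ 0.5414,  0.6518,  1.69  , -0.0002,  0.7971,  2.1721]), 'qvel': array([-0.0005,  0.0025,  0.0016, -0.0007, -0.0014,  0.0008]), 'tau': array([  0.0025, -66.1057, -20.2746,  -0.0172,  -0.0929,   0.0004]), 'eef_pos': array([498.5674, 376.6909,  99.0002]), 'tcp_rot': array([2.1189, 1.5681, 0.4884]), 'ft_force': array([-0.545, -0.706, -1.828]), 'moment': array([-0.0561,  0.1404, -0.0141]), 'opening': 0.29098340248964677}
[ 472.0634 -141.8328   70.    ] [[ 481.3544 -112.4271   70.    ]
 [ 477.9967 -172.1519   70.    ]
 [ 462.8831 -171.1707   70.    ]
 [ 466.0195 -111.5817   70.    ]]
```

>>> step_arm --pt "-10 0 0 0 0 0" --pt "-30 0 0 0 0 0" --pt "-45 0 0 0 0 0" --pt "-30 0 0 0 0 0" --pt "-5 0.5 30 0 0 0" --pt "0 0.5 58 0 0 0" --pt "0 0.5 58 0 0 0" --pt "0 0.5 58 0 0 0"

```text
t: 19.52
eef_pos: [487.7, 170.6, 226.6]
tcp_rot: [2.001, 1.564, 0.377]
ft_force: [-0.2, -0.8, -0.9]
opening: 0.294
```

>>> step_arm --pt "0 0.5 58 0 0 0" --pt "0 0.5 58 0 0 0" --pt "0 0.5 58 0 0 0" --pt "0 0.5 58 0 0 0" --pt "0 0 30 0 0 0" --pt "0 0 0 0 0 0"

```text
t: 20.27
eef_pos: [473.9, -102.6, 230.4]
tcp_rot: [1.715, 1.559, 0.087]
ft_force: [0.4, 0.5, -0.8]
opening: 0.292
```

```bash
python3 - <<'E'
from h import *
plan([472.2,-142.1,190],GD,2)
E
```

```text
t 20.275 pos [ 473.8561 -102.581   230.3638] dp [ -1.6561 -39.519  -40.3638] rot [ 0.002  -0.0018 -0.012 ]
[[20.1, 0.1, 19.8, 0.001, -0.001, -0.006], [20.2, 0.2, 19.8, 0.001, -0.001, -0.006]]
```

>>> step_arm --pt "10 0 20 0.001 -0.001 -0.006" --pt "10 0 19 0.001 -0.001 -0.006" --pt "10 0 0 0 0 0" --pt "8 0 0 0 0 0" --pt "0 0 0 0 0 0"

```text
t: 20.9
eef_pos: [471.8, -140.0, 191.5]
tcp_rot: [2.219, 1.57, 0.59]
ft_force: [0.8, 0.3, -1.1]
opening: 0.288
```

```bash
python3 - <<'E'
from h import *
plan([472.2,-142.1,170],GD,2)
W,cal=wpose(); np.save("W9.npy",W)
a=env.read_camera("wrist")[:,:,::-1]; cv2.imwrite("pics/w9.png",a)
a=env.read_camera("side")[:,:,::-1]; cv2.imwrite("pics/s9.png",cv2.resize(a[110:270,200:360],(600,600)))
E
```

```text
t 20.9 pos [ 471.8335 -139.9702  191.5199] dp [  0.3665  -2.1298 -21.5199] rot [ 0.0014 -0.0002 -0.0003]
[[10.8, 0.2, 1.1, 0.001, -0.0, -0.0], [10.8, 0.2, 1.1, 0.001, -0.0, -0.0]]
```

View pics/w9.png

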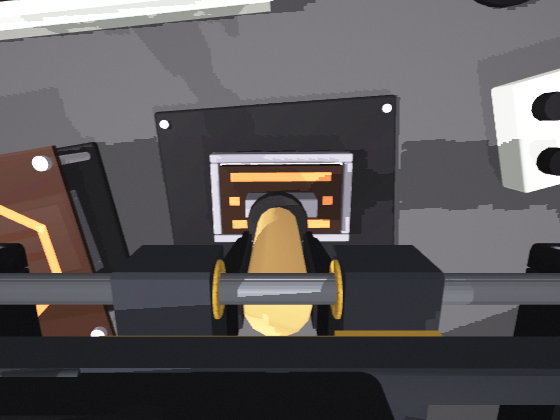

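View pics/s9.png

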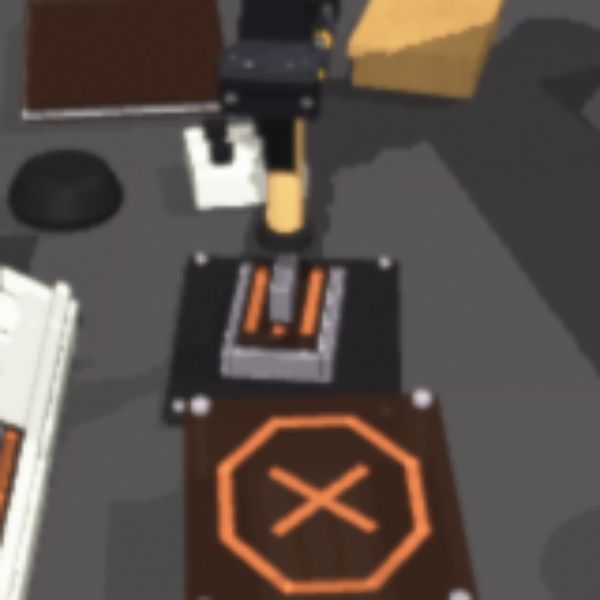

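>>> step_arm --pt "11 0 1 0.001 0 0" --pt "10 0 1 0 0 0" --pt "0 0 0 0 0 0"

```text
t: 21.38
eef_pos: [472.1, -141.9, 170.0]
tcp_rot: [1.367, 1.569, -0.263]
ft_force: [-0.7, -0.1, -1.6]
opening: 0.293
```

```bash
python3 - <<'E'
from h import *
plan([472.2,-142.1,165],GD,1);print(env.state()["ft_force"])
E
```

```text
t 21.375 pos [ 472.1042 -141.8914  169.9512] dp [ 0.0958 -0.2086 -4.9512] rot [ 0.0011  0.0004 -0.0019]
[[5.0, 0.1, 0.2, 0.001, 0.0, -0.002]]
[-0.6642 -0.0782 -1.5802]
```

>>> step_arm --pt "3 0 0 0.001 0 -0.001" --pt "0 0 0 0 0 0"

```text
t: 21.62
eef_pos: [472.2, -142.0, 166.8]
tcp_rot: [1.157, 1.57, -0.473]
ft_force: [0.5, 1.5, -0.8]
opening: 0.289
```

>>> step_arm --pt "2 0 0 0 0 0" --pt "0 0 0 0 0 0"

```text
t: 21.88
eef_pos: [472.4, -142.1, 165.0]
tcp_rot: [1.187, 1.569, -0.444]
ft_force: [-0.3, -0.5, -1.0]
opening: 0.29
```

>>> step_arm --pt "2 0 0 0 0 0" --pt "0 0 0 0 0 0"

```text
t: 22.12
eef_pos: [472.6, -142.1, 163.6]
tcp_rot: [1.226, 1.568, -0.405]
ft_force: [-0.2, 0.1, -1.1]
opening: 0.293
```

>>> step_arm --pt "2 0 0 0 0 0" --pt "2 0 0 0 0 0"

```text
t: 22.38
eef_pos: [472.9, -142.2, 160.6]
tcp_rot: [1.236, 1.567, -0.395]
ft_force: [-1.7, 1.9, 9.1]
opening: 0.289
```

>>> step_arm --pt "2 0 0 0 0 0" --pt "2 0 0 0 0 0"

```text
t: 22.62
eef_pos: [472.8, -142.1, 157.5]
tcp_rot: [1.233, 1.566, -0.398]
ft_force: [-2.5, 1.3, 9.8]
opening: 0.291
```

>>> step_arm --pt "2 0 0 0 0 0" --pt "2 0 0 0 0 0"

```text
t: 22.88
eef_pos: [473.7, -142.3, 156.4]
tcp_rot: [1.254, 1.562, -0.377]
ft_force: [-4.9, 4.5, 31.5]
opening: 0.287
```

>>> step_arm --pt "2 0 0 0 0 0" --pt "2 0 0 0 0 0"

```text
t: 23.12
eef_pos: [474.5, -142.3, 156.2]
tcp_rot: [1.284, 1.558, -0.347]
ft_force: [-6.2, 4.2, 27.9]
opening: 0.294
```

>>> step_arm --pt "-3 -1 0 0 0 -0.004" --pt "-10 -1 0 0 0 -0.004" --pt "-20 0 0 0 0 0" --pt "-25 0 0 0 0 0" --pt "-20 0 0 0 0 0" --pt "0 0 0 0 0 0"

```text
t: 23.88
eef_pos: [471.8, -141.8, 237.6]
tcp_rot: [0.695, 1.566, -0.937]
ft_force: [0.8, -0.7, -1.2]
opening: 0.289
```

```bash
python3 - <<'E'
from h import *
plan([472.2,-142.1,230],GD,1)
a=env.read_camera("wrist")[:,:,::-1]; cv2.imwrite("pics/w10.png",a); cv2.imwrite("pics/w10c.png",cv2.resize(a[140:250,200:360],(800,550),interpolation=0))
a=env.read_camera("side")[:,:,::-1]; cv2.imwrite("pics/s10.png",a);cv2.imwrite("pics/s10c.png",cv2.resize(a[110:230,230:330],(500,600),interpolation=0))
E
```

```text
t 23.875 pos [ 471.7975 -141.8451  237.6061] dp [ 0.4025 -0.2549 -7.6061] rot [-0.0004  0.0036 -0.003 ]
[[7.6, 0.4, 0.2, -0.0, 0.004, -0.003]]
```

View pics/w10c.png

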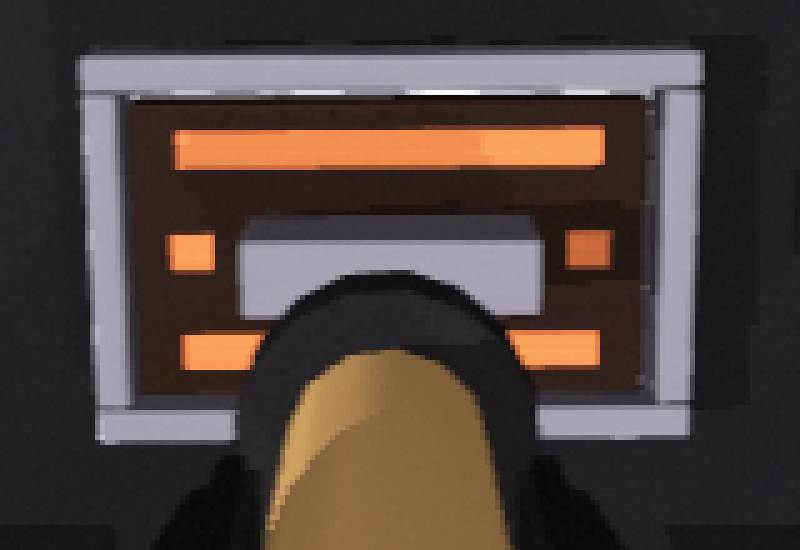

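View pics/s10c.png

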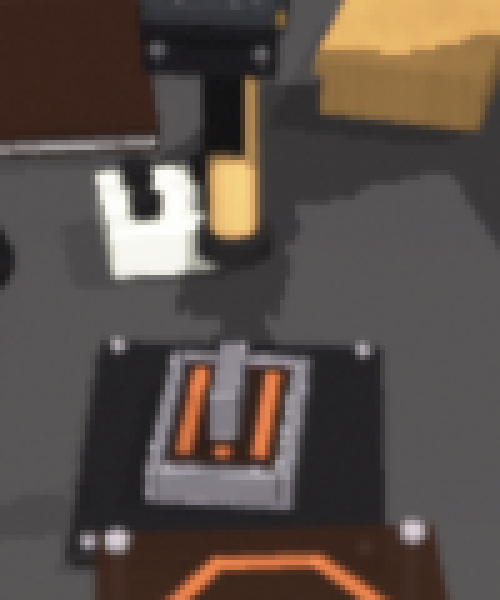

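```bash
python3 - <<'E'
from h import *
def edges(im,rows,x0,x1,ch):
    L=[]
    for r in rows:
        v=im[r,x0:x1].astype(float); v=v[:,2]-v[:,0] if ch=="or" else v.mean(1)
        hi=np.percentile(v,60) if ch=="or" else None
        th=hi/2; idx=np.where(v>th)[0]; a,b=idx[0],idx[-1]
        l=a-1+(th-v[a-1])/(v[a]-v[a-1]); rr=b+(v[b]-th)/(v[b]-v[b+1]); L.append((x0+l,x0+rr))
    return np.mean(L,0)
w7=cv2.imread("pics/w7.png");w10=cv2.imread("pics/w10.png")
e7=edges(w7,range(168,172),222,330,"or"); e10=edges(w10,range(168,172),222,335,"or"); print(e7,e10,np.diff(e7),np.diff(e10))
cal=env.get_calibration("wrist"); W7=np.load("W7.npy"); W10,_=wpose()
# strip length as a function of assumed z, both
for z in (40,32): 
  for n,W,e in (("7",W7,e7),("10",W10,e10)):
    P=[onz("wrist",[x,169.5],z,W,cal) for x in e]; print(n,z,np.linalg.norm(P[0]-P[1]))
for n,W,cs in (("7",W7,[[61,56,5,204.5,139.5],[664,52,5,204.5,139.5]]),("10",W10,[[78,58,5,199.5,139.5],[703,53,5,199.5,139.5]])):
    P=[onz("wrist",[c[0]/c[2]+c[3],c[1]/c[2]+c[4]],32,W,cal) for c in cs]; print("rim",n,np.linalg.norm(P[0]-P[1]))
E
```

```text
[234.3799 319.259 ] [234.3013 320.5693] [84.8791] [86.268]
7 40 91.20258750979016
10 40 88.6833669022105
7 32 93.24822151845954
10 32 90.76310310293157
rim 7 130.68648411328044
rim 10 129.73391295979462
```

>>> step_arm --pt "20 0 0 0 0.003 -0.003" --pt "22 0 0 0 0 0" --pt "20 0 0 0 0 0" --pt "10 0 0 0 0 0" --pt "3 0 0 0 0 0" --pt "0 0 0 0 0 0"

```text
t: 24.72
eef_pos: [470.3, -141.3, 156.5]
tcp_rot: [-1.86, 1.564, 2.792]
ft_force: [0.1, -0.6, -0.6]
opening: 0.292
```

```bash
python3 - <<'E'
from h import *
plan([472.2,-142.1,157],GD,1);print(env.state()["ft_force"])
E
```

```text
t 24.725 pos [ 470.2543 -141.3185  156.5455] dp [ 1.9457 -0.7815  0.4545] rot [-0.0007 -0.0018  0.0062]
[[-0.5, 2.0, 0.7, -0.001, -0.002, 0.006]]
[ 0.0899 -0.5712 -0.6425]
```

>>> step_arm --pt "2 1 0.5 0 -0.001 0.005" --pt "2 0 0 0 0 0"

```text
t: 24.98
eef_pos: [471.5, -141.6, 156.0]
tcp_rot: [2.123, 1.57, 0.491]
ft_force: [-6.8, 3.6, 31.5]
opening: 0.29
```

>>> step_arm --pt "2 0 0 0 0 0" --pt "2 0 0 0 0 0"

```text
t: 25.22
eef_pos: [471.4, -141.3, 156.0]
tcp_rot: [1.52, 1.568, -0.111]
ft_force: [-7.4, 3.2, 26.9]
opening: 0.293
```

>>> step_arm --pt "-3 0 0 0 0 0" --pt "-15 0 0 0 0 0" --pt "-30 0 0 0 0 0" --pt "-25 0 0 0 0 0" --pt "0 -0.5 -30 0 0 0" --pt "0 -0.5 -58 0 0 0" --pt "0 -0.5 -58 0 0 0" --pt "0 -0.5 -58 0 0 0"

```text
t: 26.22
eef_pos: [483.1, 64.4, 233.1]
tcp_rot: [1.431, 1.562, -0.207]
ft_force: [0.4, -0.1, -2.3]
opening: 0.292
```

>>> step_arm --pt "0 -0.5 -58 0 0 0" --pt "0 -0.5 -58 0 0 0" --pt "0 -0.5 -58 0 0 0" --pt "0 -0.5 -58 0 0 0" --pt "0 -0.5 -40 0 0 0" --pt "0 0 0 0 0 0"

```text
t: 26.98
eef_pos: [498.1, 349.0, 232.9]
tcp_rot: [1.544, 1.56, -0.089]
ft_force: [-1.2, 0.0, -1.1]
opening: 0.293
```

```bash
python3 - <<'E'
from h import *
plan([502,376.7,210],GD,2)
E
```

```text
t 26.975 pos [498.0778 349.0431 232.933 ] dp [  3.9222  27.6569 -22.933 ] rot [-0.0031  0.0003 -0.0105]
[[11.5, 1.0, -13.9, -0.002, 0.0, -0.005], [11.5, 1.0, -13.9, -0.002, 0.0, -0.005]]
```

>>> step_arm --pt "12 1 -14 -0.002 0 -0.005" --pt "12 1 -13 -0.001 0 -0.005" --pt "20 0 0 0 0 0" --pt "25 0 0 0 0 0" --pt "20 0 0 0 0 0" --pt "15 0 0 0 0 0" --pt "0 0 0 0 0 0"

```text
t: 27.85
eef_pos: [503.1, 375.5, 121.1]
tcp_rot: [-1.01, 1.567, -2.645]
ft_force: [0.1, 0.5, -0.7]
opening: 0.291
```

```bash
python3 - <<'E'
from h import *
plan([502,376.7,102],GD,1)
a=env.read_camera("side")[:,:,::-1]; cv2.imwrite("pics/s11c.png",cv2.resize(a[250:370,190:310],(600,600),interpolation=0))
E
```

```text
t 27.85 pos [503.1025 375.5308 121.1399] dp [ -1.1025   1.1692 -19.1399] rot [-0.0044  0.0022  0.0034]
[[19.1, -1.1, -1.1, -0.004, 0.002, 0.003]]
```

View pics/s11c.png

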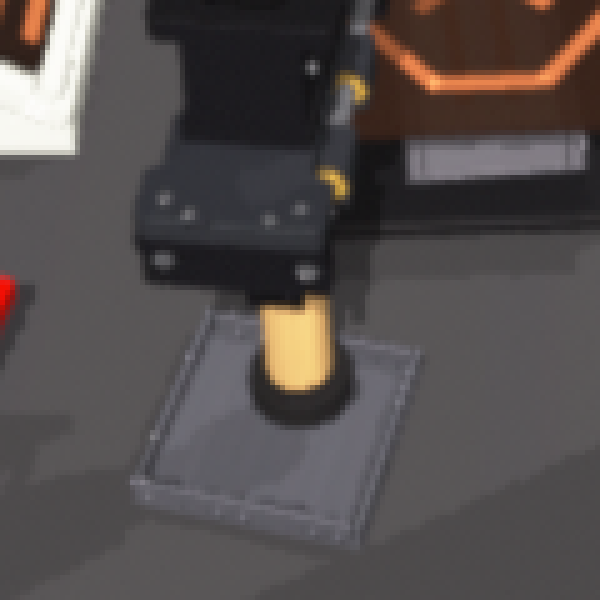

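>>> step_arm --pt "10 -0.5 -0.5 -0.004 0.002 0.003" --pt "7 0 0 0 0 0" --pt "0 0 0 0 0 0"

```text
t: 28.28
eef_pos: [503.5, 376.5, 105.2]
tcp_rot: [2.208, 1.567, 0.577]
ft_force: [-0.1, 0.3, -1.4]
opening: 0.291
```

>>> step_arm --pt "2 0 0 0 0 0" --pt "0 0 0 0 0 0"

```text
t: 28.52
eef_pos: [503.6, 376.7, 103.5]
tcp_rot: [2.205, 1.567, 0.574]
ft_force: [-0.4, 0.4, -1.2]
opening: 0.292
```

>>> step_arm --pt "1.5 0 0 0 0 0" --pt "0 0 0 0 0 0"

```text
t: 28.78
eef_pos: [503.7, 376.8, 102.2]
tcp_rot: [2.201, 1.566, 0.57]
ft_force: [-0.2, 0.4, -0.7]
opening: 0.292
```

>>> step_arm --pt "2 0 0 0 0 -0.002" --pt "1.5 0 0 0 0 -0.002"

```text
t: 29.02
eef_pos: [503.8, 376.8, 98.7]
tcp_rot: [-3.041, 1.568, 1.611]
ft_force: [-0.2, 0.6, -0.9]
opening: 0.289
```

>>> step_arm --pt "1 0 0 0 0 0" --pt "1 0 0 0 0 0"

```text
t: 29.28
eef_pos: [503.9, 376.9, 98.4]
tcp_rot: [3.048, 1.567, 1.417]
ft_force: [-5.0, -2.4, 12.6]
opening: 0.289
```

Foot is on the tray floor (12.6 N at TCP 98.4). Relax slightly, open, and lift away.

>>> step_arm --pt "-0.2 0 0 0 0 0" --pt "0 0 0 0 0 0"

```text
t: 29.52
eef_pos: [503.9, 376.9, 98.8]
tcp_rot: [2.969, 1.567, 1.338]
ft_force: [0.7, 0.3, -1.7]
opening: 0.292
```

>>> step_arm --pt "0 0 0 0 0 0" --pt "0 0 0 0 0 0" --pt "0 0 0 0 0 0" --pt "0 0 0 0 0 0" --pt "0 0 0 0 0 0" --grip 85

```text
t: 30.15
eef_pos: [504.1, 377.0, 98.5]
tcp_rot: [2.989, 1.567, 1.358]
ft_force: [-1.0, -0.2, 0.3]
opening: 0.76
```

>>> step_arm --pt "-15 0 0 0 0 0" --pt "-40 0 0 0 0 0" --pt "-50 0 0 0 0 0" --pt "-50 0 0 0 0 0" --pt "0 0 0 0 0 0"

```text
t: 30.78
eef_pos: [503.9, 376.4, 262.5]
tcp_rot: [2.68, 1.566, 1.049]
ft_force: [-0.1, 0.7, -0.1]
opening: 0.892
```

```bash
python3 - <<'E'
from h import *
a=env.read_camera("side")[:,:,::-1]; cv2.imwrite("pics/s12.png",a)
a=env.read_camera("wrist")[:,:,::-1]; cv2.imwrite("pics/w12.png",a)
a=env.read_camera("top")[:,:,::-1]; cv2.imwrite("pics/t12.png",a)
E
```

```text
(no output)
```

View pics/s12.png

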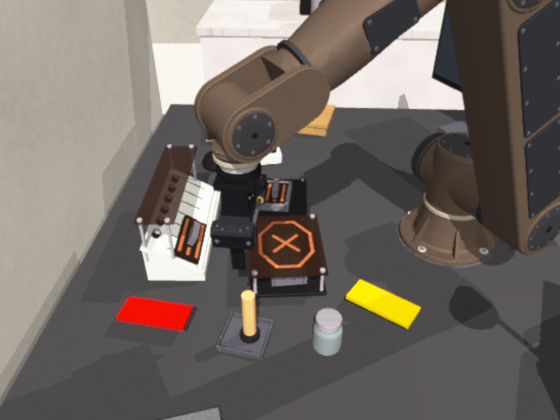

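View pics/w12.png

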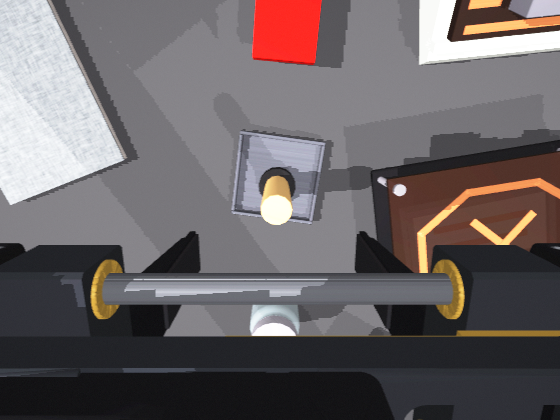

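View pics/t12.png

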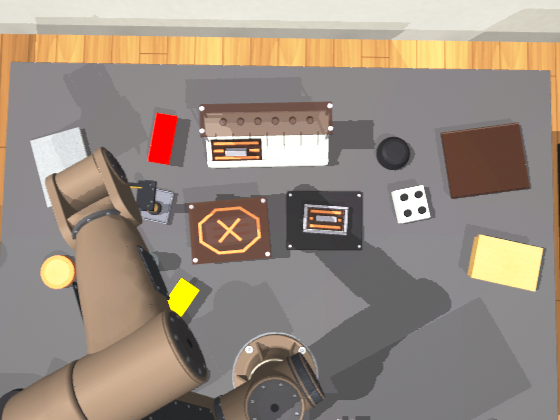

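>>> step_arm --pt "5 -5 58 0 0 0" --pt "5 -5 58 0 0 0" --pt "5 -5 58 0 0 0" --pt "5 -5 58 0 0 0" --pt "5 -5 58 0 0 0" --pt "5 -5 58 0 0 0" --pt "5 -5 58 0 0 0" --pt "5 -5 58 0 0 0"

```text
t: 31.92
eef_pos: [429.0, -95.7, 208.4]
tcp_rot: [-1.471, 1.551, -3.095]
ft_force: [0.7, 0.1, 0.8]
opening: 0.892
```

```bash
python3 - <<'E'
from h import *
plan([445,-142,130],GD,5)
E
```

```text
t 31.925 pos [428.9848 -95.6979 208.3937] dp [ 16.0152 -46.3021 -78.3937] rot [0.0064 0.0021 0.0202]
[[15.6, 4.0, 9.0, 0.001, 0.0, 0.004], [15.6, 4.0, 9.0, 0.001, 0.0, 0.004], [15.6, 3.9, 9.0, 0.001, 0.0, 0.004], [15.7, 3.9, 9.0, 0.001, 0.0, 0.004], [15.7, 3.8, 9.0, 0.001, 0.0, 0.004]]
```

>>> step_arm --pt "15.5 3 9 0.001 0 0.004" --pt "15.5 3 9 0.001 0 0.004" --pt "15 3 9 0.001 0 0.004" --pt "15 3 9 0.001 0 0.004" --pt "12 2 7 0.001 0 0.003" --pt "0 0 0 0 0 0" --pt "0 0 0 0 0 0"

```text
t: 32.8
eef_pos: [435.2, -143.7, 127.6]
tcp_rot: [-1.764, 1.558, 2.882]
ft_force: [0.2, 0.1, 0.3]
opening: 0.896
```

```bash
python3 - <<'E'
from h import *
W,cal=wpose(); np.save("W13.npy",W); print(env.state()["eef_pos"],env.state()["t"])
a=env.read_camera("wrist")[:,:,::-1]; cv2.imwrite("pics/w13.png",a)
E
```

```text
[ 435.1933 -143.701   127.6003] 32.8
```

View pics/w13.png

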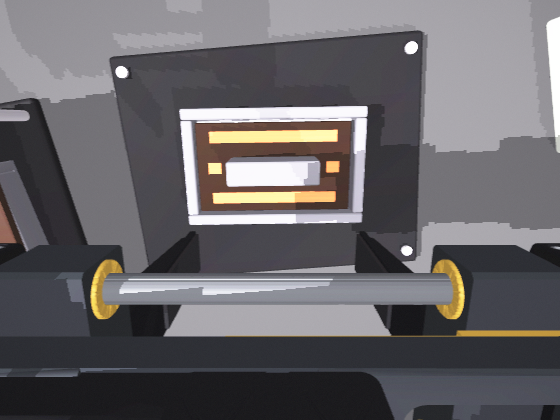

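```bash
python3 - <<'E'
from h import *
W=np.load("W13.npy"); cal=env.get_calibration("wrist"); a=cv2.imread("pics/w13.png").astype(float)
def ed(r,x0,x1,f):
    v=f(a[r,x0:x1]); th=(np.percentile(v,70)+np.percentile(v,5))/2; i=np.where(v>th)[0]; l,b=i[0],i[-1]
    return x0+l-1+(th-v[l-1])/(v[l]-v[l-1]), x0+b+(v[b]-th)/(v[b]-v[b+1])
orr=lambda p:p[:,2]-p[:,0]; br=lambda p:p.mean(1)
def L(r,e,z):
    P=[onz("wrist",[x,r],z,W,cal) for x in e]; return np.linalg.norm(P[0]-P[1])
for r in (135,137,139): e=ed(r,199,349,orr); print("far strip",r,e,[round(L(r,e,z),2) for z in (30,32,34,40)])
for r in (196,198): e=ed(r,200,347,orr); print("near strip",r,e,[round(L(r,e,z),2) for z in (30,32,34,40)])
for r in (111,113,116): e=ed(r,165,385,br); print("rim far",r,e,round(L(r,e,32),2))
for r in (217,219): e=ed(r,170,380,br); print("rim near",r,e,round(L(r,e,32),2))
cv2.imwrite("pics/w13c.png",cv2.resize(a[100:230,175:375].astype(np.uint8),(800,520),interpolation=0))
# w1 reference strip on slope
W1=np.load("W1.npy"); b=cv2.imread("pics/w1.png").astype(float); a=b
G=W1[:3,:3]@cal["hand_eye"][:3,:3].T; n=-G[:,0]; c0=np.array([677,-57,64.8])
for r in (177,179,181):
    e=ed(r,220,338,orr); P=[]
    for x in e:
        o,d=ray("wrist",[x,r],W1,cal); P.append(o+d*(((c0-o)@n)/(d@n)))
    print("ref",e,np.linalg.norm(P[0]-P[1]))
E
```

```text
far strip 135 (np.float64(207.46341463414635), np.float64(337.7244897959184)) [np.float64(92.62), np.float64(91.86), np.float64(91.09), np.float64(88.79)]
far strip 137 (np.float64(208.19230769230768), np.float64(337.73979591836735)) [np.float64(92.25), np.float64(91.49), np.float64(90.73), np.float64(88.44)]
far strip 139 (np.float64(208.24117647058824), np.float64(337.7135416666667)) [np.float64(92.34), np.float64(91.57), np.float64(90.81), np.float64(88.52)]
near strip 196 (np.float64(211.2780487804878), np.float64(335.76428571428573)) [np.float64(92.74), np.float64(91.98), np.float64(91.21), np.float64(88.91)]
near strip 198 (np.float64(211.2342105263158), np.float64(335.7815789473684)) [np.float64(92.93), np.float64(92.17), np.float64(91.4), np.float64(89.09)]
rim far 111 (np.float64(178.51739130434783), np.float64(367.33031674208144)) 130.8
rim far 113 (np.float64(178.80263157894737), np.float64(367.2640586797066)) 130.75
rim far 116 (np.float64(179.39299698795182), np.float64(366.3136049723757)) 129.96
rim near 217 (np.float64(187.7429906542056), np.float64(361.2860082304527)) 130.36
rim near 219 (np.float64(188.23995016611295), np.float64(361.179214559387)) 130.12
ref (np.float64(227.78805555555556), np.float64(330.52910714285713)) 91.55910762559198
ref (np.float64(227.81055555555557), np.float64(330.5148550724638)) 91.66067071999547
ref (np.float64(228.15254237288136), np.float64(330.5367647058824)) 91.50915713902045
```

View pics/w13c.png

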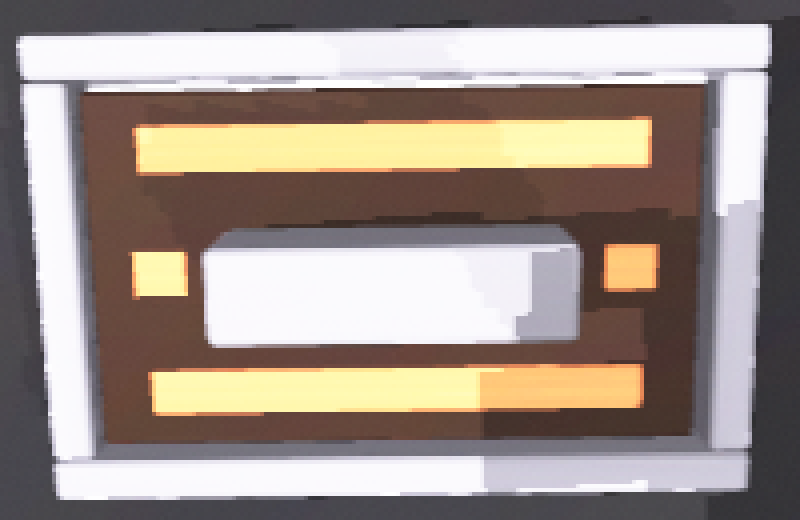

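```bash
python3 -c "
from cell import env
print(env.job_done(), env.state()['t'])"
```

```text
the job is handed in; nothing more can be done
the job is handed in; nothing more can be done
```

The job is done and handed in at about 33 s of the 61 s allowed. The short module is pressed home in the open dock, and the pusher is standing upright in its tray again.

**What I did:** The open dock measured about 130 × 85 mm, so it is the short one. I took the short module off the slope by its rib. My first approach was stopped by the last joint's range limit, so I backed off and turned the gripper half a turn. I then laid the module in the dock, let go, and pressed it with the pusher.

**Last checks:**
- **Hard stop:** The press gave about 31 N with no further travel. A second press stopped at the same height, within 0.3 mm.
- **Flush with the rim:** A close wrist picture puts the plate top at about 32 mm, the height of the rim, and level. The copper strips measured 91.5–92.2 mm at rim height against 91.5–91.7 mm on the console, so this is good to about 1 mm.
- **Disagreement:** An earlier, cruder estimate from a higher picture gave 30–33 mm. The pusher also met the module about 2 mm lower than I had calculated.
- **Pusher and surroundings:** After I released it, the pusher stood upright in its tray, about 5 mm from where it started. The bystanders, the long module and the covered dock looked unmoved in the last pictures. The arm partly hid the jar and the yellow piece in the last top view, but both show in the side view.

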